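# Close the incubator and check its chamber with a stem thermometer

### The job

The reaction incubator's loose cover half has been left standing off: slide it up flush and square against the fixed half so that no gap is left and their sides line up. Then take the stem thermometer out of its stand and lower its stem through the port in the fixed half until its immersion ring is level with the rim of the port, without the thermometer touching the incubator or its cover anywhere, and finish while still holding it there, upright, still and centred in the port. Leave the other things on the bench where they are.

Things in the scene. Friction and masses are not known exactly. Their poses are not given: they have to be found in the camera images.
- incubator: bench incubator, white casing, grey base, 230 (x) x 340 (y) x 100 mm high without covers, fast on the bench. Origin: centre of underside; x across (control panel on -x side), y lengthwise, z up. Open chamber; 35 mm walls whose level rim (100 mm up) carries the covers; floor 28 mm up. A fixed aluminium cover half, 12 mm thick, covers y -170 to 0 mm, full width; the +y half is for the loose one
- seam_mid (a point): middle of the fixed cover half's mating edge, at its underside (height of the casing rim, 100 mm up); axes as the incubator's. The mating edge runs along x, 115 mm to either side, and faces +y
- port_rim (a point): centre of the top rim of the thermometer port: black upright collar on the fixed cover half, 34 mm outside diameter, 13 mm high above the cover (rim 125 mm above the bench), with a straight round 16 mm bore through collar and cover (25 mm long); the chamber below it is empty down to its floor. Axes as the incubator's, z up
- cover_handle (a point): centre of the loose cover half's handle bar: black, 14 x 14 mm, 112 mm long along the cover's x, 34 mm above the plate's top face, 46 mm above its underside, over the plate's middle, on two 12 mm posts 96 mm apart. Axes: the cover's, z up; the -y edge (82.5 mm away) meets the fixed half. Closed: axes parallel to the incubator's, handle 82.5 mm from seam_mid along the incubator's +y
- cover_corner_near (a point): corner of the loose cover half at the -x end of its mating (-y) edge, at the underside; axes the cover's. Closed, it is 115 mm from seam_mid along the incubator's -x
- cover_corner_far (a point): corner of the loose cover half at the +x end of its mating (-y) edge, at the underside. Closed, it is 115 mm from seam_mid along the incubator's +x
- thermo_handle (a point): centre of the thermometer's handle, an upright flat white body 18 (x) x 34 (y) x 70 mm (z), small display on its -x face; grip it by the two 34 mm wide faces, which look along x. From its underside a straight steel stem, 6 mm diameter, 110 mm long, points down (-z): this point is 145 mm above the tip, 85 mm above the immersion ring
- thermo_ring (a point): centre of the immersion ring, a thin black band of 9 mm diameter around the stem, 60 mm above the tip; on the stem's axis
- thermo_tip (a point): lower end of the stem, on the stem's axis; axes as the handle's
- thermometer: the stem thermometer as a whole, about 90 g; origin at the tip of its stem, z up along the stem to the handle. It stands upright in its stand, the handle's underside resting on the stand's top, 125 mm above the bench
- stand: thermometer stand, fixed on the bench: steel foot disc 80 mm across, upright 22 mm tube with a 36 mm grey collar on top, 125 mm high, bore 14 mm; the stem hangs in the bore, its tip 15 mm above the bench. Origin: centre of its underside
- jar: bystander: white plastic jar, 60 mm across, 100 mm high; origin at its underside
- vial: bystander: small brown bottle, 36 mm across, 70 mm high; origin at its underside
- wash_bottle: bystander: white bottle with grey cap, 64 mm across, 160 mm high; origin at its underside
- meter: bystander: flat white hand-held meter, 92 x 56 x 18 mm; origin at its underside
- tube_rack: bystander: white rack of tubes, 55 x 130 x 90 mm; origin at its underside
- timer: bystander: grey timer, 26 x 66 x 62 mm; origin at its underside
- tip_box: bystander: grey box with white lid, 88 x 123 x 67 mm; origin at its underside
- cover: the loose cover half, an aluminium plate 230 (x) x 165 (y) x 12 mm with a bridge handle, about 0.55 kg, lying flat on the casing rim and sliding there with friction: origin at the centre of its underside, axes as at its handle

How it is judged:
By the outcome, as a careful person would: the job done as asked, in the order asked, and still so for the second after the job is handed in, while the arm keeps its last pose, push and grip.
It also fails if it takes over 59 s, if anything falls off the work surface, if the arm or the gripper's body presses on something with over 40 N, if the wrist force passes 120 N, or if a joint passes its speed limit or range.

### The arm

A 6-joint arm with a two-finger parallel gripper is mounted at the origin on the work surface. World frame = base frame: x ahead of the robot, y to its left, z up, the work surface at z = 0. Lengths are in m, angles in rad, forces in N, time in s.
With the tool pointing down it reaches from about 0.425 to 0.95 m from the base axis. Payload 3.5 kg.
Tool frame: the origin (TCP) lies at the very end of the fingers, on their centre line; the grasp point (between the pads) lies 19 mm behind it; z points along the fingers, y is the direction in which the jaws open and shut (so a half turn about z gives the same grasp; the last joint's range is limited). The gripper opens to 85 mm and grips with 20 to 120 N. Pads are 22 mm wide; open, the fingers measure 114 mm over their backs; the gripper's body (76 mm by 85 mm) begins 54 mm behind the grasp point. The pads swing forward as they close: fully open they stand 13 mm farther back than shut.
Start: joints at [1.113, 0.286, 1.577, -0, 1.279, -0.15], TCP at [0.204, 0.643, 0.231] pointing down, gripper open.
Joint ranges: [-2.77, 2.77], [-0.9, 2.22], [0.21, 2.48], [-1.53, 4.67], [0.24, 2.81], [-2.84, 2.84]. Speed limits (rad/s): [2.79, 2.79, 3.14, 3.14, 3.14, 3.14].

### API

Orientations are given as a unit quaternion [x, y, z, w].
In Python, from plant import get_state, vision, ctrl, cut_out gives the robot as it stands.
- The arm moves only by the tool jog_arm, never from a script. Its argument "commands" is text: rows parted by semicolons, each of 6 numbers parted by spaces: the shift along the world's x, y, z in m, then the turn, a rotation vector about the world's x, y, z in rad. A call has 1 to 20 rows; each row is the pose to reach, as a shift and turn from the pose commanded when the call began; what a row does not reach only later rows make up. A row lasts 1/8 s, in which the tool goes at most 62.5 mm and 10.7 degrees, less where a joint would pass 70% of its speed; a pose out of reach is approached as far as the arm can. A call with a gripper value outside its range is refused whole. "gripper" is the opening in per cent of the stroke, from 0 (shut) to 100 (fully open), set as the call begins (left out, the last holds). The fingers move at their own pace and stop on an object; "grip_force" is the grip in N (left out, the last holds). Time passes only in rows, so rows that repeat a pose let the fingers close. It gives the time, the measured TCP pose, the force and the opening at its end, in the units of the state.
- get_state(): the state, without advancing time (a new reading comes with each control period).
- vision.read_camera(name): name is "side" or "top" or "wrist"; returns a dict with "frame" (400x640x3 uint8, red, green, blue), "z_map" (400x640 float32, m along the optical axis (not along the pixel's ray), 0 where there is no reading), "fx", "fy", "cx", "cy" (pixels), "R" (3x3) and "t" (3): a world point X has camera coordinates R X + t. Camera axes: x right, y down, z forward; pixel columns grow to the right and rows downward; lengths in m; the calibration is good to about 2 mm. A picture is of the moment at which its call begins.
- ctrl.sign_off(): hands the job in, once; it reports no verdict.
Trained networks look in the newest picture that a camera, given by its name, has taken for a name from the list of things; names that differ only in an ending like _2 or _b are one class to them, and where a whole thing is asked for, a point or a joint stands for the part that bears it (a point fixed in the world has none). Each returns a list of dicts, best first, with "conf" (0 to 1); they miss things now and then, are a little off and sometimes report something else, mostly with a low value. They report only what shows in the picture. A call takes as long as a camera call.
- cut_out(camera, query): "pixels" (400x640 bool, what is visible of it) and "box" ([centre column, centre row, width, height] in pixels, round what is visible of it).
The state is a dict: "time": time; "qpos": joint angles; "dq": joint speeds; "joint_efforts": joint torques, N m; "eef_pos": TCP position; "tcp_rot": TCP orientation; "contact_force": force on the tool from outside, world axes, zero at the start; "wrist_torque": the same for the moment, N m; "opening": opening from 0.0 (shut) to 1.0 (fully open).
Only numpy, scipy, OpenCV 4.12 (cv2) and the standard library are available. Lean on these libraries where they do the work, as an engineer would, in place of code of your own. Each camera call takes 0.05 s, during which the arm holds its last target.

## Working session

There is one attempt and no reset: what is moved stays moved. The work goes in short steps, Python scripts to look and compute and a tool call to move; the robot and the scene stay as the last step left them, time stands still between calls to the robot, and variables do not carry over. Pictures are saved under pics/ and viewed, and the job is handed in when it is done.

Besides the shell and the picture viewer there is one more tool, called after "Request:" as a command line: name --argument value ..., lists and objects as JSON in quotes. jog_arm: Moves the arm, as the interface text tells. Its arguments: {"type":"object","properties":{"commands":{"type":"string"},"gripper":{"type":"number"},"grip_force":{"type":"number"}},"required":["commands"]}

```bash
mkdir -p pics; ls
cat > h.py <<'E'
import numpy as np,cv2
from plant import get_state, vision, ctrl, cut_out
def snap(n,f):
    d=vision.read_camera(n); cv2.imwrite(f'pics/{f}.png',cv2.cvtColor(d['frame'],cv2.COLOR_RGB2BGR)); np.savez(f'pics/{f}.npz',**d); return d
def world(d,mask=None):
    v,u=np.mgrid[0:400,0:640]; z=d['z_map']
    P=np.stack([(u-d['cx'])/d['fx']*z,(v-d['cy'])/d['fy']*z,z],-1)
    return (P-d['t'])@d['R']
def proj(d,X):
    c=np.asarray(X)@d['R'].T+d['t']; return np.stack([c[...,0]/c[...,2]*d['fx']+d['cx'],c[...,1]/c[...,2]*d['fy']+d['cy']],-1)
E
python3 - <<'E'
from h import *
for n in ['side','top','wrist']:
    d=snap(n,n+'0'); print(n,d['fx'],d['R'].round(3).tolist(),d['t'].round(3), (-d['R'].T@d['t']).round(3))
s=get_state(); print(s)
E
```

```text
pics
side 394.6790591835764 [[0.97, -0.242, 0.02], [-0.157, -0.684, -0.712], [0.186, 0.688, -0.701]] [-0.554  0.174  1.141] [ 0.353 -0.8    0.935]
top 414.9609730007012 [[0.018, -0.999, 0.032], [-0.997, -0.021, -0.071], [0.071, -0.031, -0.997]] [-0.005  0.566  1.127] [0.484 0.041 1.164]
wrist 308.48180745224766 [[0.302, 0.953, -0.002], [0.902, -0.285, 0.325], [0.309, -0.1, -0.946]] [-0.674 -0.043  0.381] [0.124 0.668 0.373]
{'time': 0.15, 'qpos': array([ 1.11300316e+00,  2.87023075e-01,  1.57783789e+00,  4.92600357e-06,
        1.27859391e+00, -1.50010676e-01]), 'dq': array([-0.0009102 , -0.00253636, -0.00497717, -0.00050189,  0.00035685,
       -0.00047053]), 'joint_efforts': array([ 8.81816322e-04, -4.06601894e+01, -2.93144935e+01, -9.82376241e-05,
        3.95173294e-03, -1.02375256e-05]), 'eef_pos': array([0.2042391 , 0.64282654, 0.23022585]), 'tcp_rot': array([ 1.53285178e-01,  9.88181556e-01, -8.87738215e-04, -2.80880732e-04]), 'contact_force': array([-0.04053066, -0.22941634,  0.19058051]), 'wrist_torque': array([ 0.00488476, -0.03491509, -0.01187849]), 'opening': 0.9988930580859623}
```

View pics/side0.png

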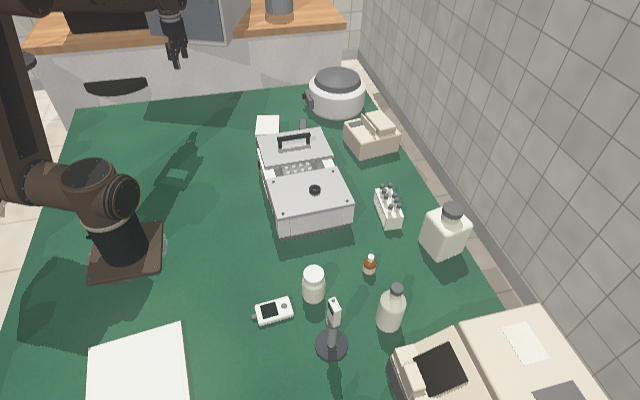

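View pics/top0.png

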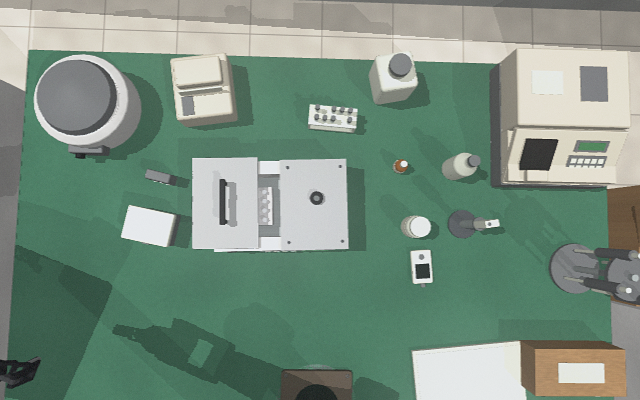

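View pics/wrist0.png

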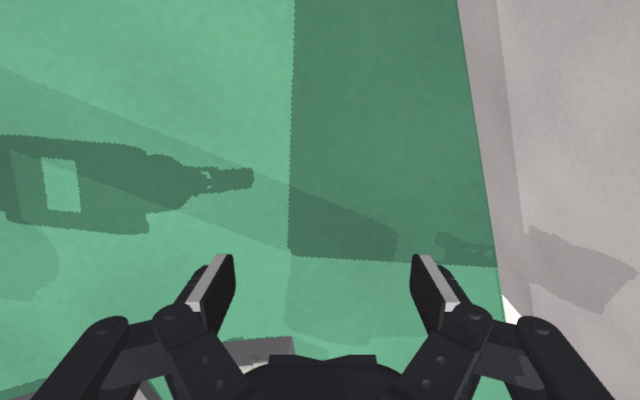

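The top view shows the loose cover at cols 192–258 and the fixed half at 280–348, with a gap of about 22 px between them. The port is at (317,198), the thermometer handle at (490,223), and the cover handle bar at (223,202).

```bash
cat > m.py <<'E'
from h import *
def measure(n,d,names=('cover','incubator','thermometer','stand','cover_handle','port_rim','jar')):
    W=world(d); out={}
    for q in names:
        r=cut_out(n,q)
        for k in r[:1]:
            m=k['pixels']&(d['z_map']>0); p=W[m]; out[q]=p
            print(n,q,round(k['conf'],2),np.round(k['box'],0),'n',len(p),'med',np.median(p,0).round(4),'p2',np.percentile(p,2,0).round(3),'p98',np.percentile(p,98,0).round(3))
    return out
E
python3 - <<'E'
from m import *
for n in ['top','side']:
    d=snap(n,n+'1'); o=measure(n,d); W=world(d)
    P=W.reshape(-1,3)
    for q in o:
        np.save(f'pics/{n}_{q}.npy',o[q])
    p=o['cover']; p=p[np.abs(p[:,2]-np.median(p[:,2]))<.008]
    r=cv2.minAreaRect(p[:,:2].astype(np.float32)*1000); print('cover rect',r, cv2.boxPoints(r).round(1).tolist())
    print('z hist',np.histogram(o['incubator'][:,2],bins=20))
E
```

```text
top cover 0.85 [224. 204.  67.  94.] n 5915 med [0.5382 0.2414 0.1129] p2 [0.43  0.165 0.109] p98 [0.649 0.323 0.154]
top incubator 0.94 [284. 208. 132.  95.] n 8168 med [0.5345 0.0499 0.1117] p2 [ 0.422 -0.06   0.027] p98 [0.649 0.165 0.117]
top thermometer 0.61 [484. 224.  25.  12.] n 223 med [ 0.4986 -0.3935  0.1899] p2 [ 0.487 -0.499 -0.001] p98 [ 0.516 -0.383  0.199]
top stand 0.98 [467. 223.  32.  30.] n 626 med [ 0.4994 -0.3924  0.0111] p2 [ 0.464 -0.43   0.006] p98 [ 0.534 -0.365  0.126]
top cover_handle 0.66 [224. 203.  66.  89.] n 6020 med [0.5377 0.2404 0.1128] p2 [0.43  0.164 0.108] p98 [0.649 0.323 0.154]
top port_rim 0.7 [283. 205. 134.  91.] n 8204 med [0.5343 0.0505 0.1117] p2 [ 0.422 -0.06   0.027] p98 [0.649 0.166 0.117]
top jar 0.58 [415. 227.  26.  24.] n 503 med [ 0.4884 -0.2455  0.0989] p2 [ 0.462 -0.276  0.029] p98 [ 0.515 -0.227  0.104]
cover rect ((539.6099853515625, 244.083740234375), (230.05799865722656, 164.5500030517578), 1.841051697731018) [[422.0, 322.6000061035156], [427.29998779296875, 158.1999969482422], [657.2000122070312, 165.5], [651.9000244140625
[... 1368 characters left out ...]
238.47988891601562), (229.79379272460938, 174.41567993164062), 2.0239815711975098) [[421.6000061035156, 321.6000061035156], [427.79998779296875, 147.3000030517578], [657.4000244140625, 155.39999389648438], [651.2999877929688, 329.70001220703125]]
z hist (array([  13,   45,   99,   87,  131,  141,  125,  115,  147,  131,  151,
        322,  197,  209,  164,  372,  209, 2979,   69,   62]), array([-0.00416957,  0.002427  ,  0.00902356,  0.01562013,  0.0222167 ,
        0.02881327,  0.03540984,  0.04200641,  0.04860297,  0.05519954,
        0.06179611,  0.06839268,  0.07498925,  0.08158582,  0.08818239,
        0.09477895,  0.10137552,  0.10797209,  0.11456866,  0.12116523,
        0.1277618 ]))
```

Run:
```python
import cv2
a=cv2.imread('pics/top1.png')[145:265,180:360]; cv2.imwrite('pics/z1.png',cv2.resize(a,None,fx=4.4,fy=4.4,interpolation=cv2.INTER_NEAREST))
a=cv2.imread('pics/side1.png')[115:245,250:365]; cv2.imwrite('pics/z2.png',cv2.resize(a,None,fx=4.5,fy=4.5,interpolation=cv2.INTER_NEAREST))
```

```text
(no output)
```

View pics/z1.png

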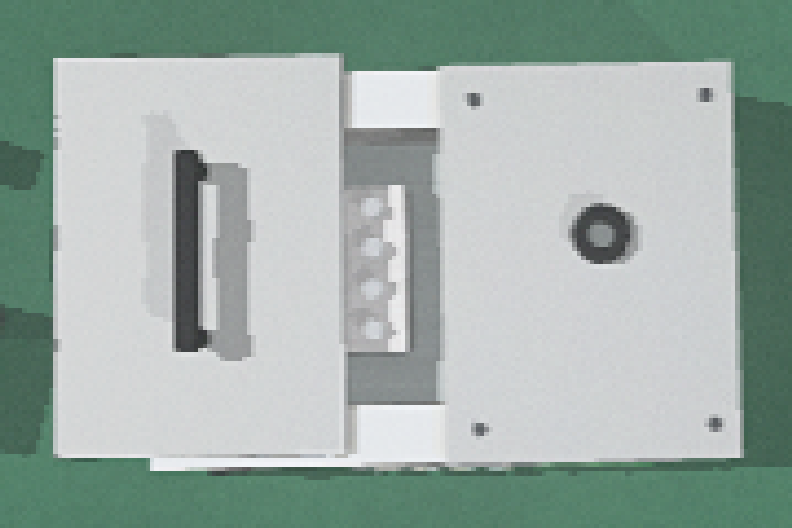

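View pics/z2.png

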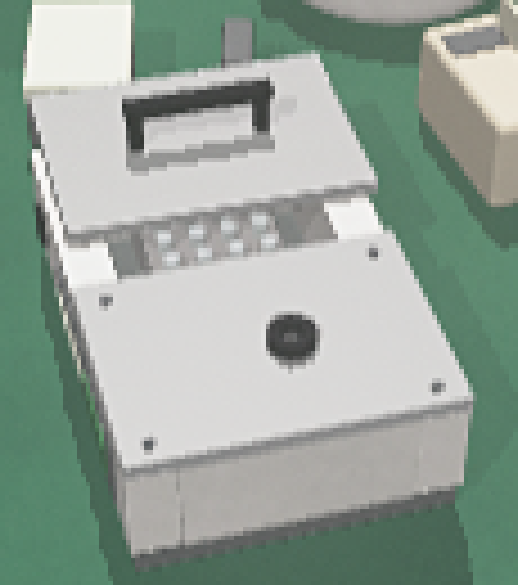

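```bash
cat > e.py <<'E'
from h import *
from scipy.ndimage import map_coordinates
def edge(d,A,B,zp,half=0.012,n=60,pol=None,trim=0.08):
    """world segment A->B (xy) at plane zp; search perpendicular for max gradient; returns fitted line pt,dir"""
    g=cv2.cvtColor(d['frame'],cv2.COLOR_RGB2GRAY).astype(float)
    A=np.array(A);B=np.array(B);u=(B-A)/np.linalg.norm(B-A);nn=np.array([-u[1],u[0]])
    s=np.linspace(-half,half,97); pts=[]
    for f in np.linspace(trim,1-trim,n):
        X=np.c_[(A+f*(B-A))+s[:,None]*nn,np.full(97,zp)]
        uv=proj(d,X); v=map_coordinates(g,[uv[:,1],uv[:,0]],order=1)
        v=cv2.GaussianBlur(v.reshape(1,-1),(0,0),5).ravel(); gr=np.gradient(v)
        k=np.argmax(gr if pol==1 else -gr if pol==-1 else abs(gr)); 
        if abs(gr[k])>0.4: pts.append(X[k,:2])
    pts=np.array(pts,np.float32)
    vx,vy,x,y=cv2.fitLine(pts,cv2.DIST_HUBER,0,0.0005,1e-4).ravel()
    res=np.abs((pts-[x,y])@np.array([-vy,vx]))
    v=np.array([vx,vy]); v*=np.sign(v@u)
    return np.array([x,y]),v,np.median(res),len(pts)
def inter(l,m):
    t=np.linalg.solve(np.c_[l[1],-m[1]],m[0]-l[0]); return l[0]+t[0]*l[1]
def rect(d,c,yaw,L,Wd,zp=0.112,half=.012,it=2):
    for _ in range(it):
        R=np.array([[np.cos(yaw),-np.sin(yaw)],[np.sin(yaw),np.cos(yaw)]])
        C=[np.array(c)+R@np.array(p) for p in [(-L/2,-Wd/2),(L/2,-Wd/2),(L/2,Wd/2),(-L/2,Wd/2)]]
        E=[edge(d,C[i],C[(i+1)%4],zp,half,pol=1) for i in range(4)]
        K=np.array([inter(E[i-1],E[i]) for i in range(4)]); c=K.mean(0)
        yaws=[np.degrees(np.arctan2(*e[1][::-1]))-90*i for i,e in enumerate(E)]; yaws=[(y+180)%360-180 for y in yaws]
        yaw=np.radians(np.mean([yaws[0],yaws[2]]))
    print('c',c.round(4),'yaws',np.round(yaws,2),'res mm',[round(float(e[2])*1e3,2) for e in E],'sides',np.linalg.norm(np.roll(K,-1,0)-K,axis=1).round(4)); print(K.round(4).tolist())
    return c,yaw,K,E
E
python3 - <<'E'
from e import *
for n in ['top1','side1']:
    d=dict(np.load(f'pics/{n}.npz')); print(n)
    rect(d,(0.5395,0.244),0.032,.23,.165)
    rect(d,(0.534,0.025),0.0,.23,.17)
    W=world(d)
    # handle bar and collar
    for nm,c,z,r in [('bar',(.54,.24),.153,.08),('collar',(.535,.02),.125,.05)]:
        m=(abs(W[...,2]-z)<.006)&(np.hypot(W[...,0]-c[0],W[...,1]-c[1])<r)
        g=cv2.cvtColor(d['frame'],cv2.COLOR_RGB2GRAY); m&=g<90
        p=W[m]; print(nm,len(p),p.mean(0).round(4),p.min(0).round(3),p.max(0).round(3),cv2.minAreaRect(p[:,:2].astype(np.float32)*1000))
E
```

```text
top1
c [0.5371 0.244 ] yaws [ 2.52  1.67  2.22 -1.83] res mm [0.35, 0.14, 0.11, 1.15] sides [0.2383 0.1631 0.2283 0.1647]
[[0.4178999960422516, 0.15690000355243683], [0.656000018119812, 0.1673000007867813], [0.6513000130653381, 0.3303999900817871], [0.42320001125335693, 0.3215000033378601]]
c [0.5401 0.0199] yaws [2.33 2.6  1.26 2.65] res mm [0.16, 0.23, 0.71, 0.43] sides [0.2302 0.1688 0.2304 0.173 ]
[[0.42899999022483826, -0.07020000368356705], [0.6589999794960022, -0.06080000102519989], [0.6514000296592712, 0.10769999772310257], [0.42100000381469727, 0.10270000249147415]]
bar 228 [0.5392 0.2419 0.1532] [0.485 0.236 0.147] [0.594 0.249 0.158] ((539.4113159179688, 241.94622802734375), (109.52885437011719, 10.494195938110352), 2.0252368450164795)
collar 91 [0.5551 0.0129 0.1253] [ 0.539 -0.002  0.12 ] [0.57  0.029 0.13 ] ((554.170166015625, 13.54743480682373), (30.59274673461914, 30.15662384033203), 0.4501526951789856)
side1
c [0.5367 0.24  ] yaws [ 1.85  1.86  3.14 -3.09] res mm [0.94, 0.47, 1.47, 1.84] sides [0.2423 0.1689 0.2281 0.1644]
[[0.4147999882698059, 0.15289999544620514], [0.6568999886512756, 0.1606999933719635], [0.6514999866485596, 0.3294999897480011], [0.4237000048160553, 0.31700000166893005]]
c [0.5408 0.0177] yaws [2.14 2.74 2.36 2.24] res mm [0.57, 0.38, 0.92, 0.3] sides [0.2312 0.1712 0.2298 0.1703]
[[0.42899999022483826, -0.07190000265836716], [0.660099983215332, -0.0632999986410141], [0.6518999934196472, 0.10779999941587448], [0.4223000109195709, 0.09830000251531601]]
bar 109 [0.5391 0.236  0.1509] [0.485 0.227 0.147] [0.595 0.247 0.155] ((539.8197631835938, 237.68373107910156), (110.43382263183594, 16.59418487548828), 2.4539132118225098)
collar 70 [0.5553 0.0071 0.1234] [ 0.539 -0.008  0.119] [0.57  0.026 0.128] ((554.6231079101562, 9.566339492797852), (35.15467071533203, 29.50318717956543), 76.87454986572266)
```

Request:
jog_arm --commands "0.40 -0.51 0.12 0 0 0.342;0.40 -0.51 0.12 0 0 0.342;0.40 -0.51 0.12 0 0 0.342;0.40 -0.51 0.12 0 0 0.342;0.40 -0.51 0.12 0 0 0.342;0.40 -0.51 0.12 0 0 0.342;0.40 -0.51 0.12 0 0 0.342;0.40 -0.51 0.12 0 0 0.342;0.40 -0.51 0.12 0 0 0.342;0.40 -0.51 0.12 0 0 0.342;0.40 -0.51 0.12 0 0 0.342;0.40 -0.51 0.12 0 0 0.342;0.40 -0.51 0.12 0 0 0.342" --gripper 55

```text
time: 2.58
eef_pos: [0.604, 0.1337, 0.351]
tcp_rot: [-0.017, 1.0, 0.0, -0.0]
contact_force: [0.4, 0.0, -0.5]
opening: 0.552
```

Run:
```python
from h import *
d=snap('wrist','w1'); s=get_state(); print(s['time'],s['eef_pos'],s['tcp_rot'],s['qpos'].round(2))
print(-d['R'].T@d['t'])
```

```text
2.625 [0.60378667 0.13418879 0.35100225] [-1.76068345e-02  9.99844894e-01  1.96385860e-04 -3.84442665e-04] [ 0.05  0.1   1.58  0.    1.47 -1.55]
[0.52017017 0.13057498 0.49363161]
```

View pics/w1.png

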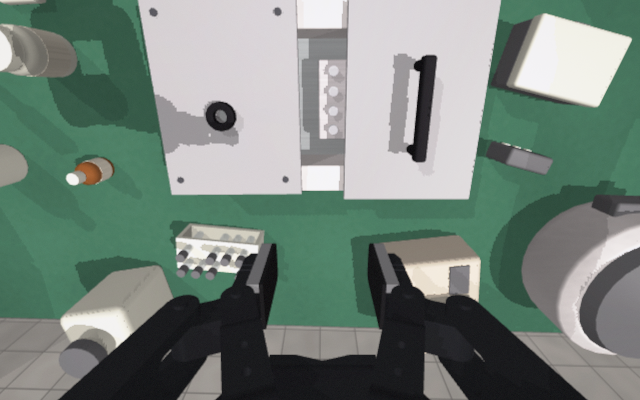

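Run:
```python
from e import *
d=dict(np.load('pics/w1.npz'))
def show(nm,e): print(nm,'pt',e[0].round(4),'ang',round(np.degrees(np.arctan2(e[1][1],e[1][0])),2),'res',round(e[2]*1e3,2),e[3]); return e
K=dict(pol=None)
mate=show('loose mate',edge(d,(.455,.16),(.625,.166),.112,.007))
fixm=show('fixed mate',edge(d,(.455,.105),(.625,.108),.112,.007))
back=show('loose back',edge(d,(.455,.324),(.64,.33),.112,.01))
fb=show('fixed back',edge(d,(.455,-.070),(.64,-.063),.112,.01))
lx=show('loose +x',edge(d,(.656,.175),(.652,.32),.112,.01))
fx=show('fixed +x',edge(d,(.658,-.055),(.652,.10),.112,.01))
for a,b,n in [(mate,lx,'loose +x/-y'),(back,lx,'loose +x/+y'),(fixm,fx,'fixed +x/+y'),(fb,fx,'fix +x/-y')]: print(n,inter(a,b).round(4))
W=world(d)
g=cv2.cvtColor(d['frame'],cv2.COLOR_RGB2GRAY)
for nm,c,z,r in [('bar',(.54,.242),.150,.08),('collar',(.555,.012),.125,.04)]:
    m=(abs(W[...,2]-z)<.008)&(np.hypot(W[...,0]-c[0],W[...,1]-c[1])<r)&(g<90)
    p=W[m]; print(nm,len(p),p.mean(0).round(4),p.min(0).round(3),p.max(0).round(3),cv2.minAreaRect(p[:,:2].astype(np.float32)*1000))
# screw heads
for ci in [(153,12),(278,12),(181,180),(285,179)]:
    w=g[ci[1]-7:ci[1]+8,ci[0]-7:ci[0]+8].astype(float); w=np.clip(150-w,0,None); v,u=np.mgrid[-7:8,-7:8]
    uv=np.array([ci[0]+(u*w).sum()/w.sum(),ci[1]+(v*w).sum()/w.sum()])
    ray=d['R'].T@np.array([(uv[0]-d['cx'])/d['fx'],(uv[1]-d['cy'])/d['fy'],1]); o=-d['R'].T@d['t']; print('screw',uv.round(1),(o+ray*(.112-o[2])/ray[2]).round(4))
```

```text
loose mate pt [0.5459 0.1601] ang 2.02 res 0.15 60
fixed mate pt [0.5482 0.1066] ang -0.46 res 1.34 60
loose back pt [0.5307 0.3237] ang 2.0 res 0.13 60
fixed back pt [ 0.5538 -0.0663] ang 2.43 res 0.07 60
loose +x pt [0.6555 0.2389] ang 92.05 res 0.05 60
fixed +x pt [0.6569 0.0142] ang 92.3 res 0.07 60
loose +x/-y [0.6582 0.1641]
loose +x/+y [0.6523 0.328 ]
fixed +x/+y [0.6532 0.1058]
fix +x/-y [ 0.66   -0.0618]
bar 1487 [0.5377 0.2399 0.1518] [0.486 0.233 0.142] [0.595 0.249 0.155] ((540.5431518554688, 241.05770874023438), (109.2307357788086, 13.48891830444336), 2.0669333934783936)
collar 560 [0.5562 0.0134 0.1245] [ 0.54  -0.004  0.117] [0.572 0.029 0.128] ((556.4075927734375, 12.692116737365723), (31.871746063232422, 32.780513763427734), 0.06872212141752243)
screw [152.9  11.8] [ 0.4492 -0.0561  0.112 ]
screw [277.1  11.1] [0.4437 0.0791 0.112 ]
screw [180.2 179.7] [ 0.6393 -0.048   0.112 ]
screw [284.9 179. ] [0.6336 0.0869 0.112 ]
```

The wrist view shows the loose plate at cols 345–500, the fixed half at 150–300, the port at (221,116), and the handle bar centred at (425,108). The loose half is yawed 2.0° and the incubator about 2.37°. Next I'll grip the bar.

Request:
jog_arm --commands "-0.0635 0.108 -0.10 0 0 0;-0.0635 0.108 -0.10 0 0 0;-0.0635 0.108 -0.12 0 0 0;-0.0635 0.108 -0.16 0 0 0;-0.0635 0.108 -0.19 0 0 0;-0.0635 0.108 -0.21 0 0 0;-0.0635 0.108 -0.223 0 0 0;-0.0635 0.108 -0.223 0 0 0;-0.0635 0.108 -0.223 0 0 0"

```text
time: 3.75
eef_pos: [0.5419, 0.2415, 0.1297]
tcp_rot: [-0.017, 1.0, 0.0, 0.001]
contact_force: [0.2, 0.1, 1.5]
opening: 0.545
```

Request:
jog_arm --commands "0 0 0 0 0 0;0 0 0 0 0 0;0 0 0 0 0 0;0 0 0 0 0 0;0 0 0 0 0 0" --gripper 0 --grip_force 50

```text
time: 4.38
eef_pos: [0.5417, 0.2414, 0.1295]
tcp_rot: [-0.017, 1.0, 0.0, 0.001]
contact_force: [0.2, -0.4, 6.2]
opening: 0.154
```

Run:
```python
from h import *
d=snap('side','s2'); snap('top','t2')
a=cv2.imread('pics/s2.png')[50:250,220:400]; cv2.imwrite('pics/z3.png',cv2.resize(a,None,fx=3,fy=3))
s=get_state(); print(s['time'],s['eef_pos'],s['contact_force'],s['opening'],s['wrist_torque'])
```

```text
4.475 [0.54165434 0.24146159 0.12944517] [-0.4383392   0.97227959  5.3765089 ] 0.15019721731771174 [ 0.01339175  0.08710747 -0.03547015]
```

View pics/z3.png

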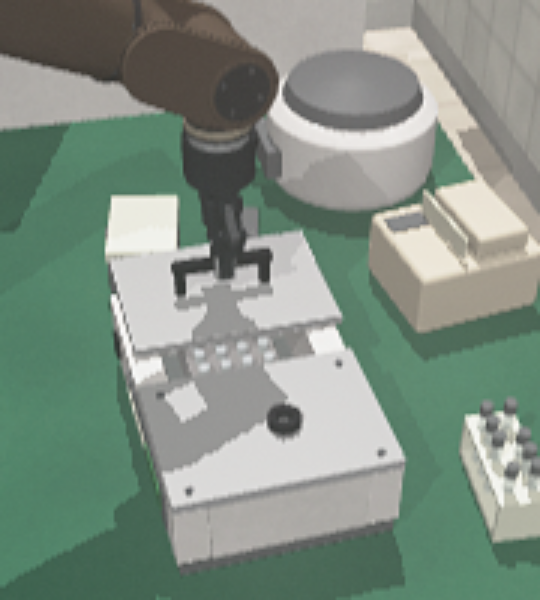

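Request:
jog_arm --commands "-0.001 -0.008 0 0 0 0.001;-0.002 -0.018 0 0 0 0.002;-0.0035 -0.030 0 0 0 0.004;-0.005 -0.042 0 0 0 0.006;-0.0055 -0.049 0 0 0 0.006;-0.0057 -0.052 0 0 0 0.006;-0.0057 -0.052 0 0 0 0.006;-0.0057 -0.052 0 0 0 0.006"

```text
time: 5.48
eef_pos: [0.536, 0.1897, 0.1295]
tcp_rot: [-0.02, 1.0, 0.001, 0.001]
contact_force: [0.2, 3.1, 5.2]
opening: 0.154
```

Run:
```python
from h import *
s=get_state(); print(s['time'],s['eef_pos'],s['tcp_rot'],s['contact_force'],s['opening'],s['wrist_torque'])
d=snap('side','s3'); d=snap('top','t3'); d=snap('wrist','w3')
a=cv2.imread('pics/t3.png')[145:265,180:360]; cv2.imwrite('pics/z4.png',cv2.resize(a,None,fx=4.4,fy=4.4,interpolation=cv2.INTER_NEAREST))
```

```text
5.475 [0.53596685 0.18965336 0.1294502 ] [-1.98670790e-02  9.99801744e-01  7.64354329e-04  1.08992163e-03] [0.17295643 3.05532782 5.20320204] 0.15445709910584246 [ 0.47694267  0.01011341 -0.02775013]
```

View pics/z4.png

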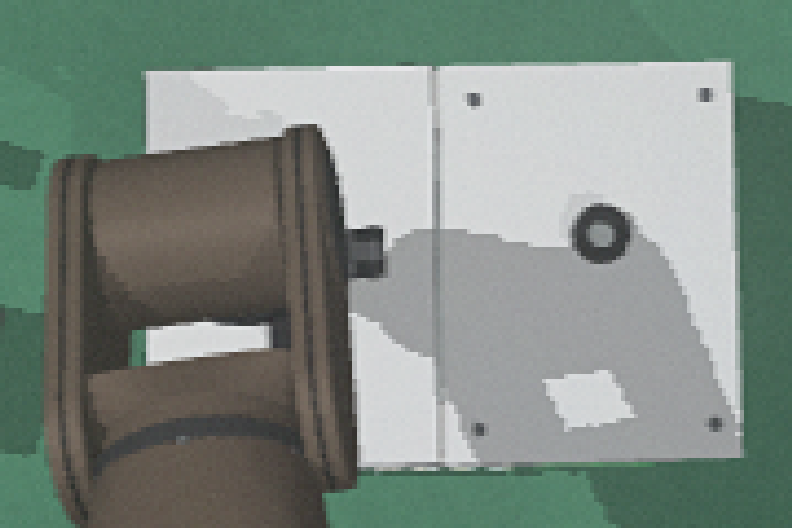

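View pics/w3.png

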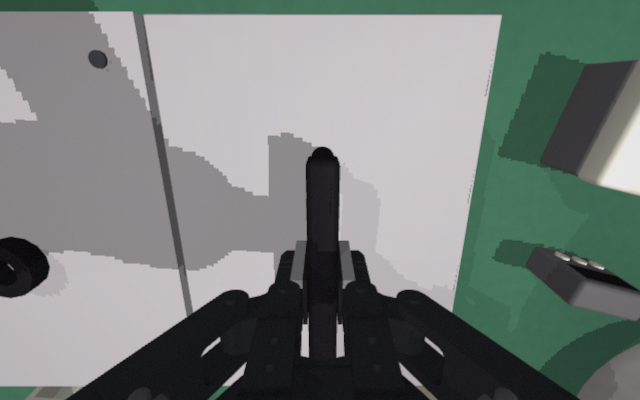

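The wrist view shows a narrow seam left, running from (138,12) to (190,320). The -x edges sit at about row 12 (fixed) and row 15 (loose). I'll quantify that.

Run:
```python
from e import *
d=dict(np.load('pics/w3.npz'))
def bp(u,v,z=.112):
    ray=d['R'].T@np.array([(u-d['cx'])/d['fx'],(v-d['cy'])/d['fy'],1]); o=-d['R'].T@d['t']; return (o+ray*(z-o[2])/ray[2])[:2]
def show(nm,e): print(nm,'pt',e[0].round(4),'ang',round(np.degrees(np.arctan2(e[1][1],e[1][0])),2),'res',round(e[2]*1e3,2),e[3]); return e
lx=show('loose -x',edge(d,bp(160,15),bp(495,15),.112,.006))
fx=show('fixed -x',edge(d,bp(5,12),bp(125,12),.112,.006,trim=.03))
sl=show('seam loose',edge(d,bp(145,20),bp(192,310),.112,.003,pol=1))
sl=show('seam loose',edge(d,bp(145,20),bp(192,310),.112,.003,pol=-1))
sf=show('seam fixed',edge(d,bp(136,20),bp(186,310),.112,.003,pol=1))
sf=show('seam fixed',edge(d,bp(136,20),bp(186,310),.112,.003,pol=-1))
back=show('loose back',edge(d,bp(500,20),bp(456,290),.112,.006))
print(inter(fx,sl),inter(lx,sl))
g=cv2.cvtColor(d['frame'],cv2.COLOR_RGB2GRAY)
for r in (25,60,100,200): print(g[r,130:200])
d=dict(np.load('pics/t3.npz'));g=cv2.cvtColor(d['frame'],cv2.COLOR_RGB2GRAY)
show('T lx +',edge(d,(.653,.125),(.647,.26),.112,.006)); show('T fx +',edge(d,(.66,-.062),(.653,.108),.112,.006))
```

```text
loose -x pt [0.4208 0.1817] ang 92.3 res 0.02 60
fixed -x pt [0.42   0.0671] ang 92.55 res 0.05 60
seam loose pt [0.5152 0.1067] ang 2.31 res 0.03 60
seam loose pt [0.4832 0.1042] ang 2.29 res 0.08 9
seam fixed pt [0.4828 0.1018] ang 3.77 res 1.78 8
seam fixed pt [0.5066 0.102 ] ang 2.39 res 0.03 60
loose back pt [0.493 0.27 ] ang 2.35 res 0.04 60
[0.41845524 0.10157022] [0.42402455 0.10179265]
[189 190 189 190 176 132 102 100 101 100 100 101 100  90 107 165 191 190
 190 190 190 191 191 190 190 189 191 190 190 191 190 191 190 190 191 190
 191 191 192 191 190 190 191 191 190 191 192 191 190 191 191 191 191 192
 191 192 192 192 191 191 192 191 192 192 191 191 192 193 192 191]
[192 191 191 192 192 192 193 191 190 192 181 141 102 101 101 102 102 101
  93  71 115 175 192 192 193 192 192 193 192 194 193 194 193 192 192 192
 194 194 192 193 192 193 193 192 194 192 193 194 193 194 194 192 193 192
 193 193 193 194 193 193 195 194 193 195 194 193 195 193 193 194]
[138 137 137 137 137 138 138 139 139 138 139 140 139 138 138 160 193 186
 150 101 102 102 102 101 101 103 107 143 186 193 193 193 194 195 194 193
 195 193 195 194 193 194 194 194 195 194 194 194 194 195 195 194 193 195
 194 195 193 194 195 193 195 195 196 196 196 196 195 195 196 195]
[139 140 139 139 140 138 139 139 139 138 140 139 138 140 140 140 140 140
 140 139 140 141 140 139 140 140 138 140 140 138 140 140 140 141 140 129
  97  73  76  73  73  73  72  84 116 140 140 139 141 140 141 139 139 140
 139 140 139 139 140 139 139 140 141 140 140 141 139 141 140 140]
T lx + pt [0.6482 0.199 ] ang 93.15 res 0.42 60
T fx + pt [0.6539 0.0515] ang 92.72 res 0.5 60
```

Run:
```python
from e import *
d=dict(np.load('pics/w3.npz'))
def bp(u,v,z=.112):
    ray=d['R'].T@np.array([(u-d['cx'])/d['fx'],(v-d['cy'])/d['fy'],1]); o=-d['R'].T@d['t']; return (o+ray*(z-o[2])/ray[2])[:2]
def show(nm,e): print(nm,'pt',e[0].round(4),'ang',round(np.degrees(np.arctan2(e[1][1],e[1][0])),2),'res',round(e[2]*1e3,2),e[3]); return e
for h in (.003,.004):
    lx=show('loose -x',edge(d,bp(160,15),bp(495,15),.112,h))
    fx=show('fixed -x',edge(d,bp(5,12),bp(125,12),.112,h,trim=.03))
print(proj(d,np.r_[lx[0],.112]),proj(d,np.r_[fx[0],.112]))
g=cv2.cvtColor(d['frame'],cv2.COLOR_RGB2GRAY)
for c in (20,60,110,125,150,160,200,300,400,480): print(c,g[0:22,c])
```

```text
loose -x pt [0.4206 0.1858] ang 92.32 res 0.02 60
fixed -x pt [0.4241 0.0695] ang 92.37 res 0.0 60
loose -x pt [0.4203 0.1926] ang 92.32 res 0.02 60
fixed -x pt [0.4241 0.0716] ang 92.37 res 0.0 60
[339.08610339  14.11002582] [72.99440617 10.95799514]
20 [ 66  65  66  66  65  66  65  66  65  64  65 101 132 132 132 132 131 132
 132 132 133 133]
60 [ 68  66  67  65  66  66  66  67  65  67  67 103 133 133 134 133 133 134
 134 134 135 134]
110 [ 95  95  95  96  95  96  96  97  98  95  98 146 188 188 187 187 188 189
 189 188 188 188]
125 [ 96  95  96  96  96  95  94  94  94  94  95 146 188 188 189 189 190 189
 189 189 190 188]
150 [ 93  93  95  94  94  94  93  94  95  95  93  94  94 107 148 180 189 189
 190 190 189 190]
160 [ 94  94  94  97  96  95  95  95  95  94  95  95  94 108 148 182 190 190
 190 190 190 191]
200 [ 94  96  95  95  93  96  97  96  97  96  96  94  96 104 144 181 193 191
 192 192 189 192]
300 [ 97  96  97  95  97  97  97  97  96  97  98  99  97  97 137 182 195 195
 194 196 195 195]
400 [ 95  97  96  95  95  96  96  97  96  98  98  97  98  95 134 183 197 197
 198 198 198 197]
480 [ 94  94  94  93  93  94  93  93  95  96  95  95  95  92 134 182 196 198
 198 197 197 196]
```

Request:
jog_arm --commands "0.0001 -0.0015 0 0 0 0;0.0003 -0.003 0 0 0 0;0.0004 -0.004 0 0 0 0;0.0004 -0.0045 0 0 0 0;0.0004 -0.005 0 0 0 0;0.0004 -0.005 0 0 0 0;0.0004 -0.005 0 0 0 0"

```text
time: 6.5
eef_pos: [0.5362, 0.1858, 0.1294]
tcp_rot: [-0.02, 1.0, 0.002, 0.001]
contact_force: [-0.6, 6.7, 5.0]
opening: 0.153
```

```bash
cat > seam.py <<'E'
from e import *
import sys
s=get_state(); print(s['time'],s['eef_pos'].round(4),s['tcp_rot'].round(4),s['contact_force'].round(1),s['wrist_torque'].round(2),s['opening'])
f=sys.argv[1]; d=snap('wrist',f)
a=cv2.imread(f'pics/{f}.png')[:330,60:260]; cv2.imwrite(f'pics/{f}z.png',cv2.resize(a,None,fx=1.8,fy=1.8,interpolation=cv2.INTER_NEAREST))
def bp(u,v,z=.112):
    ray=d['R'].T@np.array([(u-d['cx'])/d['fx'],(v-d['cy'])/d['fy'],1]); o=-d['R'].T@d['t']; return (o+ray*(z-o[2])/ray[2])[:2]
g=cv2.cvtColor(d['frame'],cv2.COLOR_RGB2GRAY)
for r in (25,60,100,200,300): print(r,g[r,125:205].tolist())
for c in (20,60,110,180,300,480): print(c,g[0:22,c].tolist())
E
python3 seam.py w4
```

```text
6.5 [0.5362 0.1858 0.1294] [-0.0198  0.9998  0.0019  0.0011] [-0.6  6.7  5. ] [ 1.05 -0.02  0.  ] 0.1534285885134811
25 [188, 187, 188, 188, 188, 188, 187, 188, 187, 187, 188, 187, 188, 187, 188, 187, 188, 174, 134, 140, 181, 188, 188, 188, 188, 188, 188, 189, 188, 188, 189, 189, 189, 189, 187, 189, 190, 189, 189, 188, 189, 190, 189, 189, 188, 189, 189, 190, 190, 189, 188, 189, 189, 190, 190, 189, 189, 190, 190, 190, 191, 190, 189, 190, 189, 190, 190, 191, 190, 190, 190, 191, 191, 191, 190, 191, 191, 191, 190, 191]
60 [190, 189, 189, 188, 189, 189, 188, 190, 189, 189, 189, 189, 188, 189, 189, 190, 189, 190, 190, 190, 190, 189, 189, 176, 137, 147, 187, 189, 189, 190, 190, 190, 191, 191, 191, 191, 190, 191, 192, 191, 191, 192, 191, 190, 191, 190, 191, 191, 191, 191, 191, 190, 190, 190, 190, 191, 191, 191, 191, 191, 191, 191, 192, 191, 191, 193, 191, 192, 191, 191, 192, 192, 192, 192, 192, 191, 191, 191, 192, 192]
100 [137, 137, 138, 136, 137, 136, 137, 137, 136, 137, 137, 137, 137, 139, 138, 137, 138, 137, 157, 192, 191, 191, 190, 192, 191, 192, 192, 191, 191, 191, 174, 133, 157, 192, 
[... 954 characters left out ...]
 191, 174, 149, 179, 192, 192, 192, 192, 193, 192, 191, 191, 193, 192, 192, 192, 192]
20 [64, 65, 65, 65, 65, 65, 66, 65, 65, 64, 73, 106, 130, 132, 130, 130, 132, 132, 130, 130, 132, 132]
60 [66, 68, 65, 65, 66, 65, 65, 66, 68, 67, 74, 107, 132, 131, 132, 133, 132, 131, 133, 132, 133, 133]
110 [93, 95, 94, 93, 94, 95, 94, 95, 94, 94, 105, 154, 185, 186, 187, 186, 186, 186, 187, 187, 186, 186]
180 [90, 91, 92, 90, 93, 91, 91, 91, 90, 92, 92, 92, 93, 102, 141, 179, 189, 188, 188, 189, 189, 189]
300 [96, 94, 96, 95, 96, 95, 95, 97, 96, 96, 97, 96, 97, 96, 136, 179, 192, 193, 192, 193, 193, 192]
480 [91, 92, 91, 91, 92, 90, 92, 92, 92, 93, 95, 94, 93, 92, 133, 181, 194, 196, 196, 196, 196, 195]
```

View pics/w4z.png

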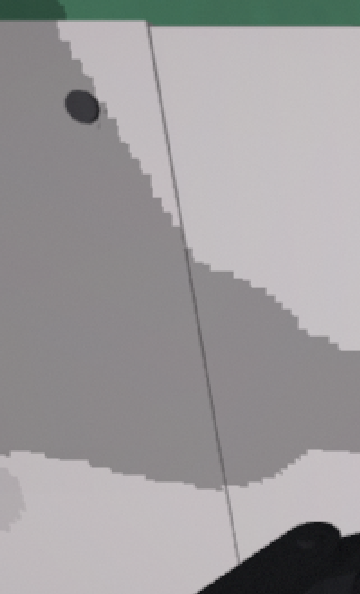

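Request:
jog_arm --commands "-0.001 0.0005 0 0 0 0;-0.002 0.0005 0 0 0 0;-0.0024 0.0005 0 0 0 0;-0.0024 0.0005 0 0 0 0;-0.0024 0.0005 0 0 0 0"

```text
time: 7.18
eef_pos: [0.5355, 0.1858, 0.1294]
tcp_rot: [-0.02, 1.0, 0.002, 0.003]
contact_force: [5.4, 5.7, 1.9]
opening: 0.154
```

```bash
python3 seam.py w5
```

```text
7.175 [0.5355 0.1858 0.1294] [-0.0198  0.9998  0.0015  0.0034] [5.4 5.7 1.9] [ 0.76 -0.67  0.  ] 0.1537219209134863
25 [187, 187, 188, 187, 188, 188, 187, 187, 187, 188, 187, 188, 188, 187, 188, 188, 188, 165, 126, 167, 190, 188, 188, 188, 188, 189, 188, 188, 188, 189, 188, 189, 189, 189, 188, 189, 189, 189, 189, 188, 189, 189, 189, 188, 189, 189, 188, 190, 189, 189, 188, 189, 188, 189, 189, 189, 191, 190, 190, 191, 190, 190, 190, 190, 188, 189, 190, 189, 190, 190, 190, 190, 189, 190, 190, 190, 190, 190, 189, 190]
60 [190, 189, 190, 189, 190, 189, 189, 189, 189, 189, 189, 190, 188, 188, 188, 190, 189, 190, 190, 190, 189, 190, 190, 167, 128, 169, 191, 190, 190, 190, 189, 190, 192, 190, 191, 191, 190, 190, 191, 191, 190, 190, 191, 191, 190, 189, 191, 190, 191, 191, 190, 190, 189, 190, 190, 191, 191, 190, 190, 191, 191, 191, 191, 192, 191, 190, 191, 191, 192, 191, 192, 191, 190, 191, 192, 191, 192, 191, 192, 191]
100 [137, 136, 136, 137, 136, 137, 137, 136, 137, 137, 137, 136, 136, 137, 137, 138, 136, 138, 158, 190, 191, 190, 190, 191, 191, 192, 192, 191, 191, 191, 168, 128, 175, 191, 1
[... 951 characters left out ...]
1, 191, 177, 142, 157, 192, 191, 191, 191, 191, 191, 192, 191, 193, 192, 192, 192, 192]
20 [65, 64, 65, 63, 65, 65, 65, 65, 65, 66, 65, 66, 102, 130, 131, 132, 129, 130, 131, 131, 131, 131]
60 [66, 65, 65, 68, 64, 65, 67, 66, 65, 67, 67, 66, 102, 132, 132, 132, 132, 132, 132, 131, 133, 132]
110 [93, 94, 93, 95, 94, 94, 95, 94, 94, 95, 95, 95, 144, 185, 186, 186, 185, 186, 186, 186, 186, 187]
180 [91, 92, 91, 92, 90, 91, 92, 93, 92, 92, 91, 92, 92, 134, 175, 185, 189, 189, 189, 190, 190, 189]
300 [95, 97, 96, 96, 96, 96, 95, 96, 96, 95, 98, 96, 96, 134, 176, 188, 192, 192, 193, 193, 193, 194]
480 [91, 91, 92, 93, 92, 91, 92, 89, 92, 92, 92, 93, 94, 135, 175, 190, 195, 195, 196, 195, 196, 197]
```

Request:
jog_arm --commands "0 -0.0015 0 0 0 0;0 -0.0025 0 0 0 0;0 -0.0035 0 0 0 0;0 -0.004 0 0 0 0;0 -0.004 0 0 0 0;0 -0.004 0 0 0 0"

```text
time: 7.98
eef_pos: [0.5355, 0.1855, 0.13]
tcp_rot: [-0.019, 1.0, 0.006, 0.004]
contact_force: [5.3, 17.3, 2.3]
opening: 0.148
```

```bash
python3 seam.py w6
```

```text
7.975 [0.5355 0.1855 0.13  ] [-0.0192  0.9998  0.0056  0.0042] [ 5.3 17.3  2.3] [ 2.54 -0.66 -0.  ] 0.14788953167317068
25 [188, 188, 188, 187, 187, 188, 188, 188, 188, 189, 188, 189, 188, 189, 188, 188, 177, 142, 141, 180, 186, 187, 187, 187, 189, 187, 187, 187, 188, 188, 186, 188, 188, 189, 187, 189, 187, 189, 189, 190, 189, 189, 189, 187, 187, 189, 188, 189, 190, 189, 188, 189, 190, 189, 188, 190, 188, 188, 189, 189, 188, 189, 190, 190, 190, 189, 189, 190, 190, 189, 190, 190, 190, 189, 189, 189, 190, 190, 191, 191]
60 [190, 189, 189, 189, 190, 189, 189, 189, 190, 188, 189, 189, 190, 189, 189, 189, 190, 189, 189, 189, 188, 188, 185, 160, 139, 181, 190, 190, 191, 190, 190, 191, 190, 191, 188, 189, 190, 192, 192, 191, 191, 190, 191, 191, 190, 190, 190, 190, 191, 190, 191, 190, 191, 190, 190, 190, 191, 190, 191, 190, 191, 190, 191, 190, 190, 190, 190, 192, 191, 191, 192, 191, 192, 192, 191, 190, 192, 191, 191, 191]
100 [138, 136, 137, 137, 137, 136, 136, 138, 137, 137, 136, 138, 138, 159, 191, 190, 190, 190, 190, 190, 190, 191, 191, 191, 190, 191, 192, 190, 191, 183, 152, 144, 187, 19
[... 955 characters left out ...]
2, 192, 181, 147, 153, 193, 191, 190, 190, 192, 190, 191, 192, 192, 192, 193, 190, 192]
20 [65, 64, 65, 65, 65, 64, 64, 66, 64, 63, 64, 62, 100, 130, 131, 131, 132, 131, 130, 131, 130, 130]
60 [64, 66, 65, 67, 66, 65, 65, 66, 67, 66, 65, 66, 102, 131, 132, 132, 132, 133, 134, 133, 133, 133]
110 [93, 94, 94, 95, 93, 94, 94, 95, 96, 95, 95, 94, 143, 187, 187, 187, 185, 186, 186, 186, 186, 186]
180 [91, 91, 93, 91, 91, 91, 90, 92, 91, 92, 91, 91, 89, 132, 177, 184, 189, 189, 188, 189, 188, 187]
300 [95, 96, 95, 95, 94, 96, 96, 95, 96, 97, 97, 96, 93, 132, 176, 191, 192, 193, 192, 192, 192, 192]
480 [92, 92, 91, 90, 92, 93, 92, 94, 94, 93, 94, 94, 94, 134, 182, 195, 194, 194, 195, 193, 195, 195]
```

View pics/w6z.png

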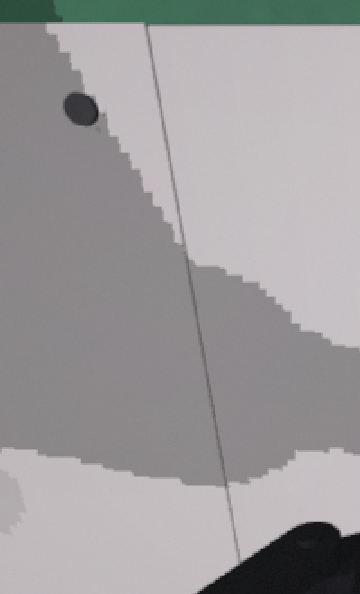

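Request:
jog_arm --commands "0.0005 0.0015 0 0 0 0;0.001 0.003 0 0 0 0;0.001 0.003 0 0 0 0"

```text
time: 8.4
eef_pos: [0.5355, 0.1857, 0.1294]
tcp_rot: [-0.02, 1.0, 0.002, 0.002]
contact_force: [2.6, 8.0, 4.1]
opening: 0.151
```

```bash
python3 seam.py w7
```

```text
8.4 [0.5355 0.1857 0.1294] [-0.0199  0.9998  0.0023  0.0021] [2.6 8.  4.1] [ 1.16 -0.26 -0.04] 0.15063670484761732
25 [188, 187, 187, 189, 188, 187, 188, 188, 188, 188, 188, 188, 188, 188, 189, 188, 187, 172, 136, 162, 189, 187, 188, 187, 187, 189, 188, 188, 189, 189, 189, 189, 188, 188, 187, 188, 189, 188, 188, 190, 188, 188, 189, 189, 188, 189, 188, 189, 188, 189, 188, 188, 190, 189, 189, 189, 190, 190, 189, 190, 190, 189, 189, 190, 191, 188, 189, 189, 188, 190, 189, 190, 190, 191, 191, 189, 189, 190, 190, 189]
60 [188, 188, 190, 190, 189, 189, 190, 189, 189, 190, 190, 189, 190, 189, 190, 189, 189, 189, 190, 189, 191, 190, 190, 170, 133, 166, 191, 189, 190, 190, 189, 191, 190, 191, 191, 191, 190, 190, 189, 191, 191, 190, 191, 191, 191, 191, 191, 191, 191, 191, 190, 191, 190, 191, 192, 191, 191, 191, 191, 192, 191, 192, 191, 192, 192, 191, 193, 192, 191, 192, 191, 193, 193, 191, 193, 192, 192, 191, 192, 192]
100 [136, 138, 137, 136, 136, 137, 137, 136, 137, 137, 138, 137, 137, 137, 138, 137, 138, 137, 157, 191, 191, 190, 191, 190, 190, 192, 191, 191, 191, 193, 169, 133, 174, 193, 19
[... 948 characters left out ...]
191, 192, 176, 148, 178, 191, 192, 192, 191, 193, 192, 191, 192, 192, 192, 192, 192, 193]
20 [65, 67, 65, 66, 65, 66, 65, 67, 65, 64, 64, 66, 90, 122, 131, 132, 131, 130, 130, 131, 132, 131]
60 [68, 67, 67, 67, 64, 67, 65, 65, 67, 67, 64, 67, 92, 124, 133, 132, 133, 133, 132, 133, 133, 133]
110 [92, 93, 93, 95, 95, 93, 94, 96, 94, 95, 95, 95, 119, 163, 185, 186, 186, 186, 187, 186, 186, 187]
180 [91, 90, 92, 91, 92, 92, 90, 91, 91, 91, 91, 93, 93, 116, 157, 182, 189, 189, 188, 189, 188, 189]
300 [95, 95, 94, 95, 96, 95, 96, 96, 96, 96, 96, 96, 95, 114, 153, 184, 193, 193, 192, 193, 192, 192]
480 [92, 91, 92, 92, 92, 91, 93, 92, 92, 93, 93, 94, 94, 108, 148, 186, 196, 196, 196, 195, 195, 197]
```

Request:
jog_arm --commands "0.0005 0.0008 0 0 0 0;0.0005 0.0012 0 0 0 0;0.0005 0.0012 0 0 0 0"

```text
time: 8.82
eef_pos: [0.5354, 0.1858, 0.1294]
tcp_rot: [-0.02, 1.0, 0.001, 0.001]
contact_force: [0.0, 4.4, 5.4]
opening: 0.151
```

Request:
jog_arm --commands "0 0 0 0 0 0;0 0 0 0 0 0;0 0 0 0 0 0;0 0 0.02 0 0 0;0 0 0.06 0 0 0;0.02 -0.04 0.12 0 0 0;0.03 -0.08 0.18 0 0 0;0.04 -0.08 0.21 0 0 0;0.04 -0.08 0.21 0 0 0;0.04 -0.08 0.21 0 0 0" --gripper 45

```text
time: 10.07
eef_pos: [0.5745, 0.105, 0.3389]
tcp_rot: [-0.02, 1.0, 0.0, 0.0]
contact_force: [0.1, 0.9, -0.4]
opening: 0.445
```

```bash
cat > chk.py <<'E'
from e import *
import sys
s=get_state(); print(s['time'],s['eef_pos'].round(4),s['tcp_rot'].round(4),s['contact_force'].round(1))
f=sys.argv[1]; d=snap('wrist',f)
E
python3 chk.py w8
```

```text
10.075 [0.5745 0.105  0.3389] [-2.000e-02  9.998e-01  0.000e+00  3.000e-04] [ 0.1  0.9 -0.4]
```

View pics/w8.png

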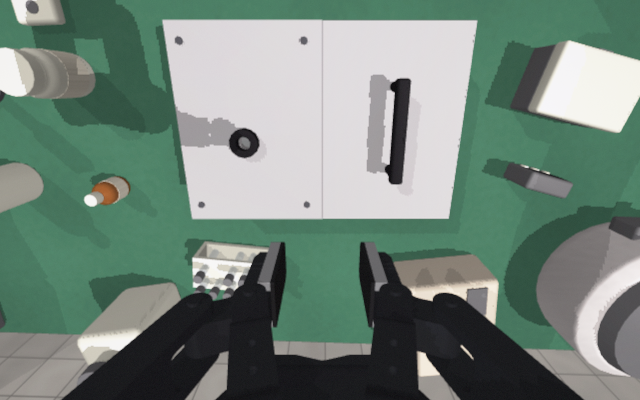

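```bash
cat > fin.py <<'E'
from e import *
import sys
d=dict(np.load(f'pics/{sys.argv[1]}.npz'))
def bp(u,v,z=.112):
    ray=d['R'].T@np.array([(u-d['cx'])/d['fx'],(v-d['cy'])/d['fy'],1]); o=-d['R'].T@d['t']; return (o+ray*(z-o[2])/ray[2])[:2]
def show(nm,e): print(nm,'pt',e[0].round(4),'ang',round(np.degrees(np.arctan2(e[1][1],e[1][0])),2),'res',round(e[2]*1e3,2),e[3]); return e
h=.006
L={'lx-':((330,21),(470,21)),'fx-':((170,21),(315,21)),'lx+':((327,219),(445,219)),'fx+':((195,219),(317,219)),'back':((475,25),(450,213)),'fback':((165,25),(191,213)),'seam':((322,25),(322,213))}
E={k:show(k,edge(d,bp(*a),bp(*b),.112,h,pol=None)) for k,(a,b) in L.items()}
a=np.radians(2.37);u=np.array([np.cos(a),np.sin(a)]);n=np.array([-u[1],u[0]])
for s in '-+':
    l,f=E['lx'+s],E['fx'+s]; print('side',s,'offset mm',1e3*(l[0]-f[0])@u)
    print('total y len',1e3*(inter(E['back'],l)-inter(E['fback'],f))@n)
W=world(d); p=bp(244,143,.125); print('port approx',p)
fc=[inter(E['fback'],E['fx-']),inter(E['fback'],E['fx+'])]; print('fixed corners',fc)
cv2.imwrite('pics/zz.png',cv2.resize(cv2.cvtColor(d['frame'],cv2.COLOR_RGB2BGR)[105:180,200:290],None,fx=6,fy=6,interpolation=cv2.INTER_CUBIC))
E
python3 fin.py w8
```

```text
lx- pt [0.42   0.1798] ang 92.37 res 0.0 60
fx- pt [0.4263 0.0125] ang 92.37 res 0.0 60
lx+ pt [0.6497 0.1773] ang 92.36 res 0.0 60
fx+ pt [0.6568 0.0133] ang 92.37 res 0.01 60
back pt [0.5539 0.2688] ang 2.38 res 0.15 60
fback pt [ 0.5569 -0.0662] ang 2.39 res 0.05 60
seam pt [0.5342 0.1039] ang 2.36 res 0.0 60
side - offset mm 0.6288453359346305
total y len 334.8881622213417
side + offset mm -0.24720371339484115
total y len 334.8531111577155
port approx [0.55572972 0.01358104]
fixed corners [array([ 0.42980957, -0.07154325], dtype=float32), array([ 0.65987337, -0.0619306 ], dtype=float32)]
```

View pics/zz.png

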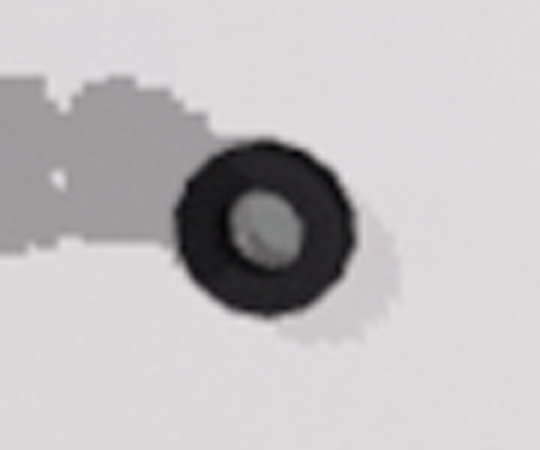

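The cover is closed: the end-to-end length is 334.9 mm against a nominal 335, and the sides are offset by 0.2–0.6 mm. Next I'll look at the thermometer.

Request:
jog_arm --commands "-0.08 -0.465 0 0 0 -1.611;-0.08 -0.465 0 0 0 -1.611;-0.08 -0.465 0 0 0 -1.611;-0.08 -0.465 0 0 0 -1.611;-0.08 -0.465 0 0 0 -1.611;-0.08 -0.465 0 0 0 -1.611;-0.08 -0.465 0 0 0 -1.611;-0.08 -0.465 0 0 0 -1.611;-0.08 -0.465 0 0 0 -1.611;-0.08 -0.465 0 0 0 -1.611;-0.08 -0.465 0 0 0 -1.611;-0.08 -0.465 0 0 0 -1.611" --gripper 70

```text
time: 11.62
eef_pos: [0.495, -0.3592, 0.3381]
tcp_rot: [0.706, 0.708, 0.0, -0.0]
contact_force: [-0.3, 0.5, -0.7]
opening: 0.701
```

```bash
python3 chk.py w9
python3 - <<'E'
from m import *
d=snap('wrist','w9'); o=measure('wrist',d,('thermometer','stand'))
p=o['thermometer']; np.save('pics/th.npy',p)
print(np.histogram(p[:,2],bins=10))
t=p[p[:,2]>.185]; print(len(t),t.mean(0),cv2.minAreaRect(t[:,:2].astype(np.float32)*1000))
# port from w8
d=dict(np.load('pics/w8.npz')); g=cv2.cvtColor(d['frame'],cv2.COLOR_RGB2GRAY)
def bp(u,v,z):
    ray=d['R'].T@np.array([(u-d['cx'])/d['fx'],(v-d['cy'])/d['fy'],1]); o=-d['R'].T@d['t']; return (o+ray*(z-o[2])/ray[2])[:2]
m=np.zeros(g.shape,np.uint8); m[110:175,215:280]=(g[110:175,215:280]<80); cs,_=cv2.findContours(m,cv2.RETR_CCOMP,cv2.CHAIN_APPROX_NONE)
for c in cs:
    if len(c)>15:
        q=np.array([bp(u,v,.125) for u,v in c[:,0]],np.float32); print('circle',len(c),cv2.minEnclosingCircle(q), cv2.fitEllipse(q))
E
```

```text
11.625 [ 0.495  -0.3592  0.3381] [ 7.064e-01  7.078e-01  0.000e+00 -2.000e-04] [-0.3  0.5 -0.7]
wrist thermometer 0.77 [327. 210.  24.  50.] n 911 med [ 0.4989 -0.3943  0.1936] p2 [ 0.488 -0.42   0.128] p98 [ 0.509 -0.386  0.197]
(array([ 14,   0,   0,   0,   0,   0,  48,  97, 111, 641]), array([-0.00112856,  0.01880264,  0.03873384,  0.05866505,  0.07859625,
        0.09852745,  0.11845865,  0.13838985,  0.15832105,  0.17825225,
        0.19818345]))
594 [ 0.49894412 -0.40145568  0.19423608] ((498.6382141113281, -403.46697998046875), (19.210187911987305, 33.76309585571289), 10.017712593078613)
circle 80 ((0.5555253028869629, 0.013100831769406796), 0.017315737903118134) ((0.5555140376091003, 0.013142753392457962), (0.03142068535089493, 0.0336291566491127), 28.241657257080078)
circle 37 ((0.555111825466156, 0.013970066793262959), 0.008209825493395329) ((0.5552878975868225, 0.013622061349451542), (0.014253128319978714, 0.015672221779823303), 115.07705688476562)
```

View pics/w9.png

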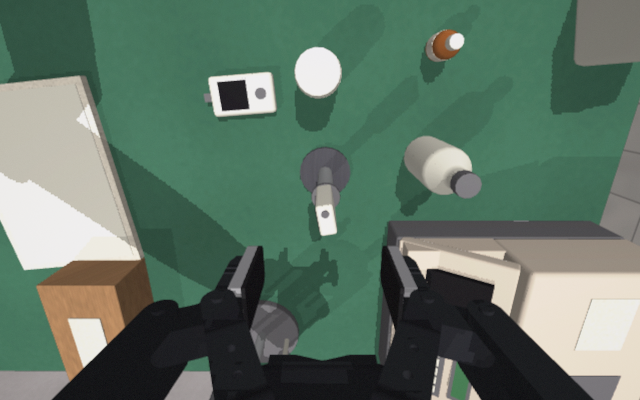

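The thermometer's handle top is at (326,218), over the stand disc at (325,172), with the jar at (318,72) and the bottle at (440,165). I'll refine the handle yaw from its top face.

Run:
```python
from e import *
d=dict(np.load('pics/w9.npz')); g=cv2.cvtColor(d['frame'],cv2.COLOR_RGB2GRAY)
def bp(u,v,z):
    ray=d['R'].T@np.array([(u-d['cx'])/d['fx'],(v-d['cy'])/d['fy'],1]); o=-d['R'].T@d['t']; return (o+ray*(z-o[2])/ray[2])[:2]
cv2.imwrite('pics/z9.png',cv2.resize(cv2.cvtColor(d['frame'],cv2.COLOR_RGB2BGR)[140:250,280:370],None,fx=5.4,fy=5.4,interpolation=cv2.INTER_NEAREST))
for th in (170,190,205):
    m=np.zeros(g.shape,np.uint8); m[195:245,305:345]=g[195:245,305:345]>th
    c=max(cv2.findContours(m,cv2.RETR_EXTERNAL,cv2.CHAIN_APPROX_NONE)[0],key=len)
    q=np.array([bp(u,v,.195) for u,v in c[:,0]],np.float32)*1000; print(th,cv2.minAreaRect(q))
W=world(d); print(W[235,326],W[220,318:336,2])
# stand collar
```

```text
170 ((499.0980224609375, -402.0091247558594), (16.924789428710938, 33.935462951660156), 9.82284164428711)
190 ((499.0813903808594, -402.4120788574219), (16.56366729736328, 32.53705596923828), 10.31386661529541)
205 ((499.06768798828125, -402.3045654296875), (16.176979064941406, 32.3182258605957), 10.325315475463867)
[ 0.49914889 -0.42045452  0.19308846] [0.19317678 0.19495655 0.19451464 0.19462391 0.19567593 0.19546953
 0.19448372 0.19635736 0.19503388 0.19548869 0.19430528 0.19416942
 0.1960994  0.19546195 0.19541014 0.19436709 0.1955722  0.19212397]
```

View pics/z9.png

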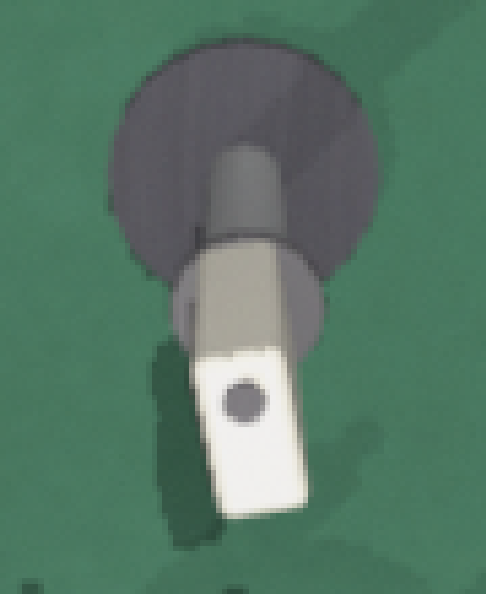

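Request:
jog_arm --commands "0.004 -0.043 -0.02 0 0 0.176;0.004 -0.043 -0.06 0 0 0.176;0.004 -0.043 -0.10 0 0 0.176;0.004 -0.043 -0.13 0 0 0.176;0.004 -0.043 -0.155 0 0 0.176;0.004 -0.043 -0.175 0 0 0.176;0.004 -0.043 -0.188 0 0 0.176;0.004 -0.043 -0.193 0 0 0.176;0.004 -0.043 -0.193 0 0 0.176;0.004 -0.043 -0.193 0 0 0.176"

```text
time: 13.08
eef_pos: [0.4992, -0.4035, 0.1465]
tcp_rot: [0.642, 0.767, -0.0, 0.001]
contact_force: [-0.0, -0.5, 0.6]
opening: 0.698
```

```bash
python3 chk.py w10
python3 - <<'E'
from h import *
snap('side','s10')
a=cv2.imread('pics/s10.png')[230:400,250:430]; cv2.imwrite('pics/z10.png',cv2.resize(a,None,fx=3.3,fy=3.3))
E
```

```text
13.075 [ 0.4992 -0.4035  0.1465] [ 6.422e-01  7.665e-01 -1.000e-04  1.000e-03] [-0.  -0.5  0.6]
```

View pics/w10.png

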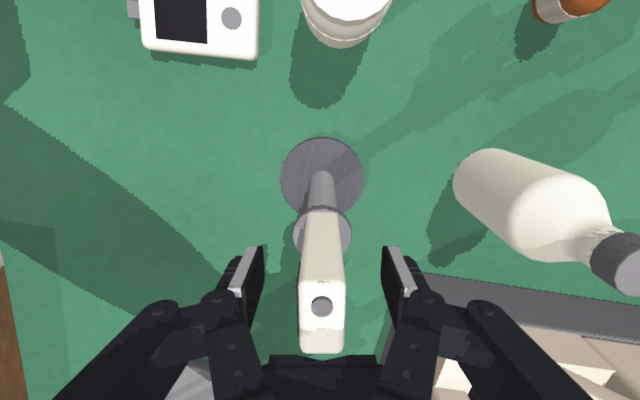

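View pics/z10.png

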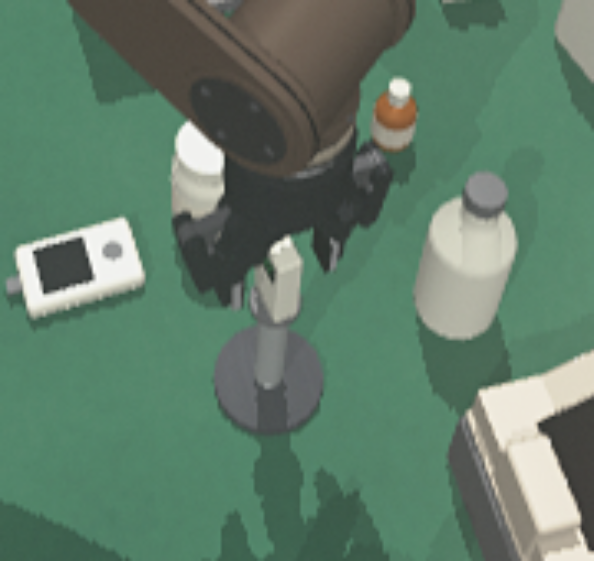

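The handle sits centred between the open fingers (col 322, with the pads at 250 and 395) and is square to them. Closing now.

Request:
jog_arm --commands "0 0 0 0 0 0;0 0 0 0 0 0;0 0 0 0 0 0;0 0 0 0 0 0;0 0 0 0 0 0;0 0 0 0 0 0" --gripper 0 --grip_force 40

```text
time: 13.92
eef_pos: [0.4989, -0.4032, 0.1456]
tcp_rot: [0.642, 0.767, -0.0, 0.0]
contact_force: [0.1, 0.5, 0.9]
opening: 0.208
```

Request:
jog_arm --commands "0 0 0.01 0 0 0;0 0 0.03 0 0 0;0 0 0.06 0 0 0;0 0 0.09 0 0 0;0 0 0.12 0 0 0;0 0 0.15 0 0 0;0 0 0.17 0 0 0;0 0 0.17 0 0 0;0 0 0.17 0 0 0"

```text
time: 15.05
eef_pos: [0.4984, -0.4026, 0.3139]
tcp_rot: [0.642, 0.766, 0.0, -0.001]
contact_force: [0.4, 0.5, -0.7]
opening: 0.204
```

```bash
python3 chk.py w11
python3 - <<'E'
from h import *
d=snap('side','s11');snap('top','t11')
a=cv2.imread('pics/s11.png')[180:380,240:440]; cv2.imwrite('pics/z11.png',cv2.resize(a,None,fx=3,fy=3))
E
```

```text
15.05 [ 0.4984 -0.4026  0.3139] [ 6.422e-01  7.665e-01  2.000e-04 -1.200e-03] [ 0.4  0.5 -0.7]
```

View pics/w11.png

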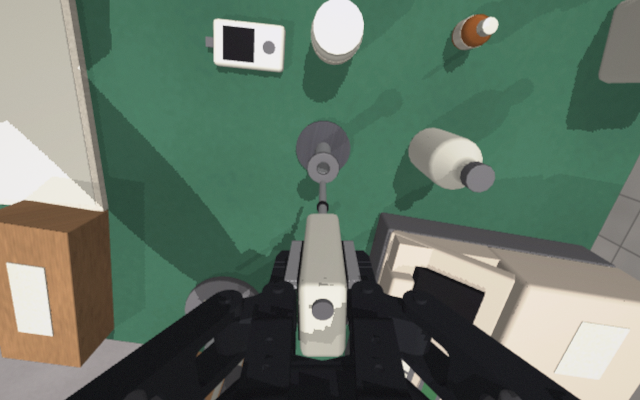

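View pics/z11.png

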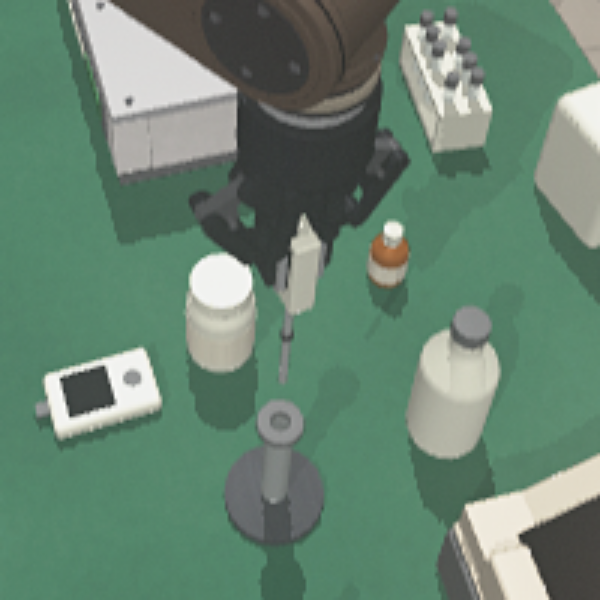

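The thermometer is held and its stem is clear of the stand (ring at (322,207) in the wrist view). Carrying it over the port now, with the tip about 58 mm above the rim.

Request:
jog_arm --commands "0.002 0.015 0.003 0 0 0;0.007 0.05 0.003 0 0 0;0.013 0.095 0.003 0 0 0;0.019 0.14 0.003 0 0 0;0.025 0.185 0.003 0 0 0;0.031 0.23 0.003 0 0 0;0.037 0.275 0.003 0 0 0;0.043 0.32 0.003 0 0 0;0.049 0.36 0.003 0 0 0;0.054 0.395 0.003 0 0 0;0.057 0.412 0.003 0 0 0;0.057 0.416 0.003 0 0 0;0.057 0.416 0.003 0 0 0;0.057 0.416 0.003 0 0 0;0.057 0.416 0.003 0 0 0"

```text
time: 17.08
eef_pos: [0.5558, 0.0121, 0.3183]
tcp_rot: [0.643, 0.766, -0.0, 0.0]
contact_force: [0.2, -0.9, -0.9]
opening: 0.205
```

```bash
python3 chk.py w12
python3 - <<'E'
from h import *
d=snap('side','s12');snap('top','t12')
a=cv2.imread('pics/s12.png')[60:260,220:400]; cv2.imwrite('pics/z12.png',cv2.resize(a,None,fx=3,fy=3))
a=cv2.imread('pics/w12.png')[100:300,240:400]; cv2.imwrite('pics/z12w.png',cv2.resize(a,None,fx=3,fy=3))
E
```

```text
17.075 [0.5558 0.0121 0.3183] [ 6.428e-01  7.661e-01 -1.000e-04  0.000e+00] [ 0.2 -0.9 -0.9]
```

View pics/z12w.png

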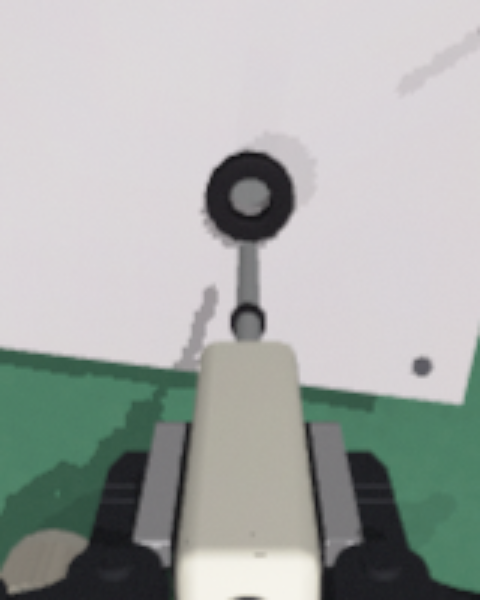

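View pics/z12.png

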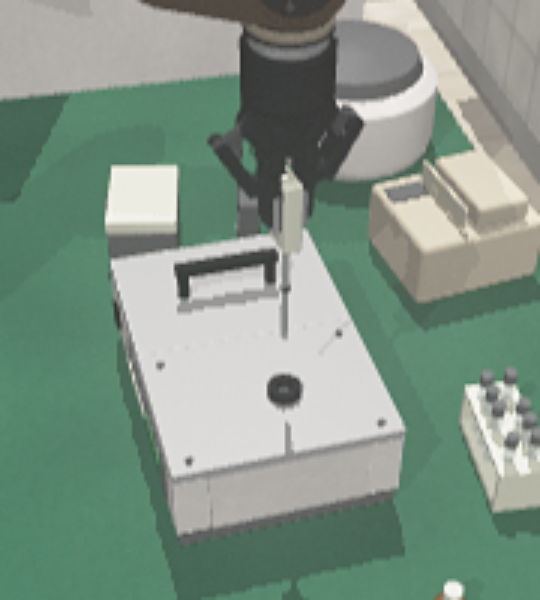

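```bash
cat > v.py <<'E'
from h import *
import sys
k=sys.argv[1]; tcp=np.array(eval(sys.argv[2]))
port=np.array([.5555,.0133,.125])
for n in 'ws':
    d=dict(np.load(f'pics/{n}{k}.npz'))
    for nm,X in [('port',port),('tip',tcp-[0,0,.1306]),('ring',tcp-[0,0,.0706]),('handle underside',tcp-[0,0,.0206])]:
        print(n,nm,proj(d,X).round(1))
    c=proj(d,port).round().astype(int)
    f=cv2.cvtColor(d['frame'],cv2.COLOR_RGB2BGR); m=cv2.resize(f[c[1]-45:c[1]+45,c[0]-45:c[0]+45],None,fx=6.5,fy=6.5,interpolation=cv2.INTER_CUBIC)
    print('crop origin',c-45); cv2.imwrite(f'pics/v{n}{k}.png',m)
E
python3 - <<'E'
from h import *
d=snap('side','s12'); np.savez('pics/s12.npz',**d)
E
python3 v.py 12 "[.5558,.0121,.3183]"
```

```text
w port [322.1 165.1]
w tip [322.2 182.6]
w ring [322.2 206.3]
w handle underside [322.3 237.4]
crop origin [277 120]
s port [314.  187.3]
s tip [314.4 171.7]
s ring [314.7 155.4]
s handle underside [314.9 140.7]
crop origin [269 142]
```

View pics/vw12.png

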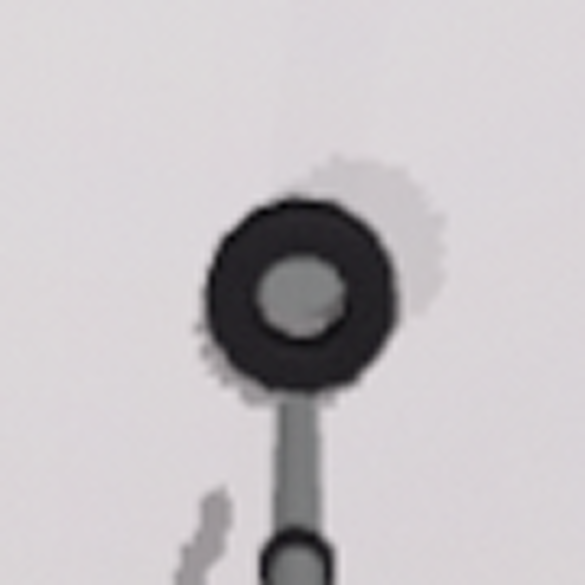

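View pics/vs12.png

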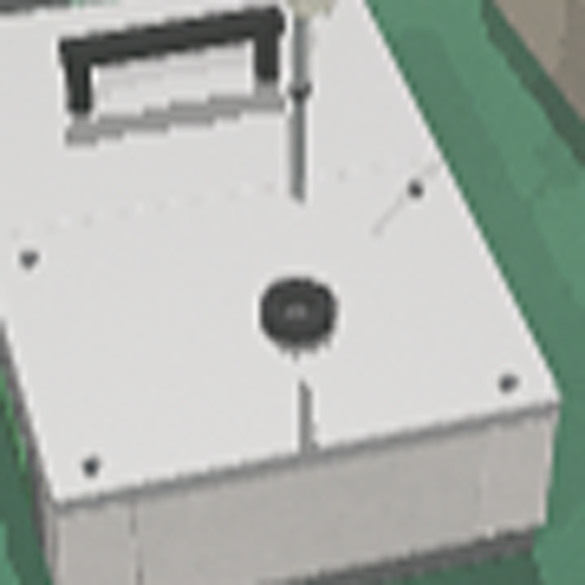

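Request:
jog_arm --commands "0.0002 0.0005 -0.01 0 0 0;0.0004 0.001 -0.025 0 0 0;0.0006 0.001 -0.04 0 0 0;0.0006 0.001 -0.048 0 0 0;0.0006 0.001 -0.051 0 0 0;0.0006 0.001 -0.051 0 0 0;0.0006 0.001 -0.051 0 0 0;0.0006 0.001 -0.051 0 0 0"

```text
time: 18.27
eef_pos: [0.5566, 0.0139, 0.268]
tcp_rot: [0.642, 0.767, 0.0, 0.0]
contact_force: [-0.5, -0.2, -0.5]
opening: 0.208
```

```bash
python3 chk.py w13;  python3 - <<'E'
from h import *
d=snap('side','s13');snap('top','t13')
E
python3 v.py 13 "[.5564,.0131,.2675]"
```

```text
18.275 [0.5566 0.0139 0.268 ] [6.422e-01 7.665e-01 3.000e-04 5.000e-04] [-0.5 -0.2 -0.5]
w port [320.7 179.2]
w tip [321.6 183.2]
w ring [321.6 207. ]
w handle underside [321.5 238.2]
crop origin [276 134]
s port [314.  187.3]
s tip [314.4 184.4]
s ring [314.6 169.1]
s handle underside [314.8 155.3]
crop origin [269 142]
```

View pics/vw13.png

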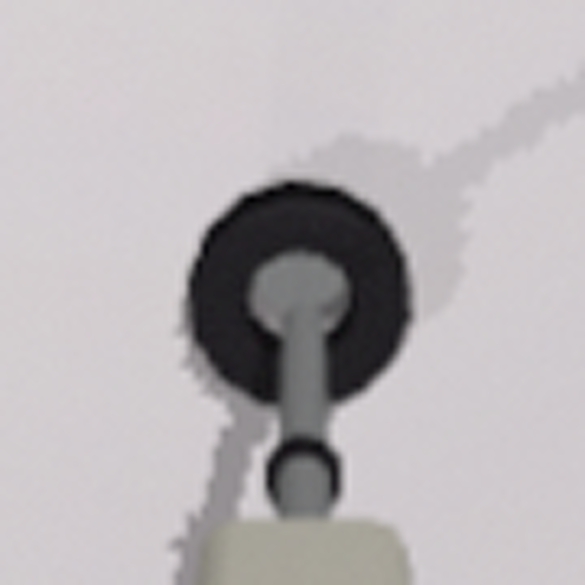

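View pics/vs13.png

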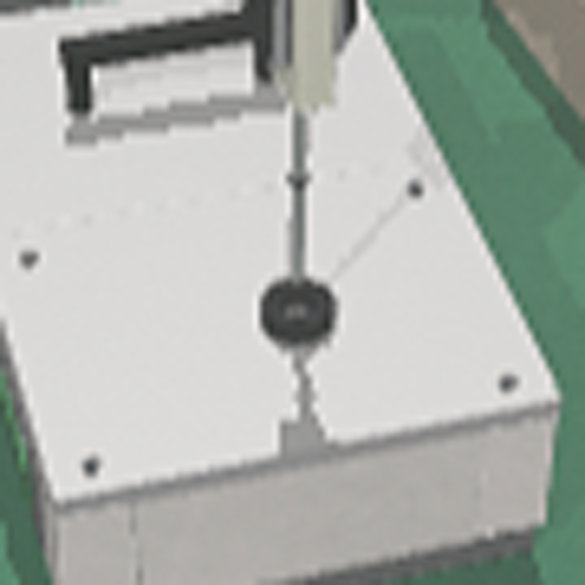

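```bash
cat > pf.py <<'E'
from h import *
from scipy.optimize import minimize
S=8
def sil(d,x,y,box):
    a=np.linspace(0,2*np.pi,48,endpoint=False); P=[]
    for z in (.125,.112): P.append(np.c_[x+.017*np.cos(a),y+.017*np.sin(a),np.full(48,z)])
    uv=proj(d,np.vstack(P)); h=cv2.convexHull(uv.astype(np.float32))[:,0]
    m=np.zeros(((box[3]-box[1])*S,(box[2]-box[0])*S),np.uint8)
    cv2.fillPoly(m,[np.round(((h-[box[0],box[1]]+.5)*S-.5)*16).astype(np.int32)],255,shift=4)
    return cv2.resize(m.astype(np.float32),(box[2]-box[0],box[3]-box[1]),interpolation=cv2.INTER_AREA)/255
def fit(f):
    d=dict(np.load(f'pics/{f}.npz')); g=cv2.cvtColor(d['frame'],cv2.COLOR_RGB2GRAY).astype(np.float32)
    c=proj(d,[.5555,.0133,.12]); r=int(2.0*.017*d['fx']/ (d['R']@[.5555,.0133,.12]+d['t'])[2])+2
    b=[int(c[0])-r,int(c[1])-r,int(c[0])+r+1,int(c[1])+r+1]; p=g[b[1]:b[3],b[0]:b[2]]
    dark=np.percentile(p,2)+8; obs=np.clip((125-p)/(125-dark),0,1)   # shadow (~137) excluded
    full=np.clip((p.max()-p)/(p.max()-dark),0,1)
    obs=np.where(obs>0.15,np.maximum(obs,full),0)
    # fill bore
    k=(obs>.5).astype(np.uint8); cs,_=cv2.findContours(k,cv2.RETR_EXTERNAL,cv2.CHAIN_APPROX_NONE); cc=max(cs,key=cv2.contourArea); fl=np.zeros_like(k); cv2.drawContours(fl,[cc],-1,1,-1)
    er=cv2.erode(fl,np.ones((3,3),np.uint8)); obs=np.where(er>0,1,obs); obs*=cv2.dilate(fl,np.ones((3,3),np.uint8))
    F=lambda q:((sil(d,q[0]/1e3,q[1]/1e3,b)-obs)**2).sum()
    r=minimize(F,[555.5,13.3],method='Nelder-Mead',options=dict(initial_simplex=[[550,10],[562,11],[555,20]],xatol=.05)); 
    print(f,r.x.round(2),'cost',round(r.fun,2),'area',obs.sum().round(1)); return r.x
if __name__=='__main__':
    for f in ['top0','top1','side0','side1','t3','s3','s10','w1','w8']: fit(f)
E
python3 pf.py
```

```text
top0 [555.31  12.92] cost 6.56 area 135.4
top1 [555.31  12.92] cost 6.58 area 135.3
side0 [554.97  10.94] cost 10.46 area 91.3
side1 [554.97  10.94] cost 10.47 area 91.2
t3 [555.13  13.22] cost 5.42 area 136.3
s3 [554.97  10.94] cost 9.48 area 92.3
s10 [531.06  -0.55] cost 569.46 area 694.1
w1 [557.12  11.5 ] cost 49.57 area 699.7
w8 [556.41  11.97] cost 58.67 area 669.6
```

Request:
jog_arm --commands "-0.0007 -0.001 0 0 0 0;-0.0007 -0.001 -0.006 0 0 0;-0.0007 -0.001 -0.014 0 0 0;-0.0007 -0.001 -0.020 0 0 0;-0.0007 -0.001 -0.020 0 0 0;-0.0007 -0.001 -0.020 0 0 0;-0.0007 -0.001 -0.020 0 0 0"

```text
time: 19.3
eef_pos: [0.5559, 0.013, 0.2477]
tcp_rot: [0.642, 0.767, 0.0, 0.0]
contact_force: [-0.0, 0.1, -1.4]
opening: 0.204
```

```bash
python3 chk.py w14;  python3 - <<'E'
from h import *
d=snap('side','s14');snap('top','t14')
E
python3 v.py 14 "[.5559,.0129,.2475]"
```

```text
19.3 [0.5559 0.013  0.2477] [6.422e-01 7.665e-01 2.000e-04 3.000e-04] [-0.   0.1 -1.4]
w port [321.7 184.7]
w tip [322.1 182.6]
w ring [322.1 206.3]
w handle underside [322.2 237.3]
crop origin [277 140]
s port [314.  187.3]
s tip [314.1 189.4]
s ring [314.4 174.4]
s handle underside [314.5 161. ]
crop origin [269 142]
```

View pics/vw14.png

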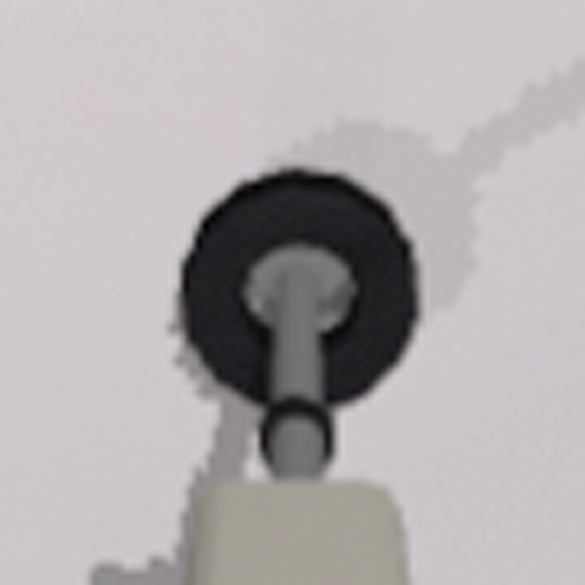

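View pics/vs14.png

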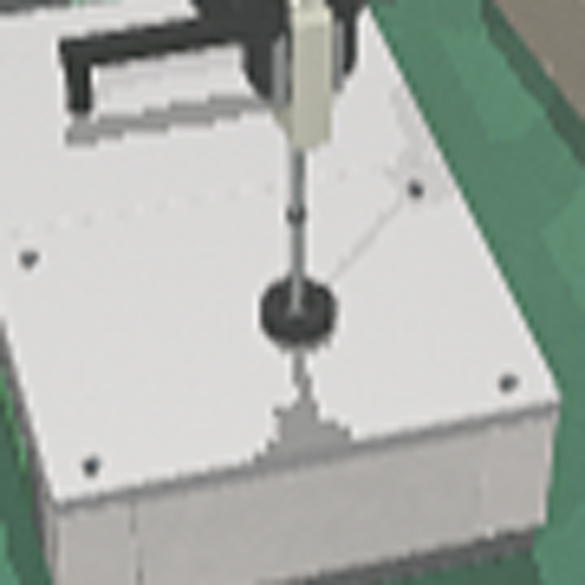

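View pics/t14.png

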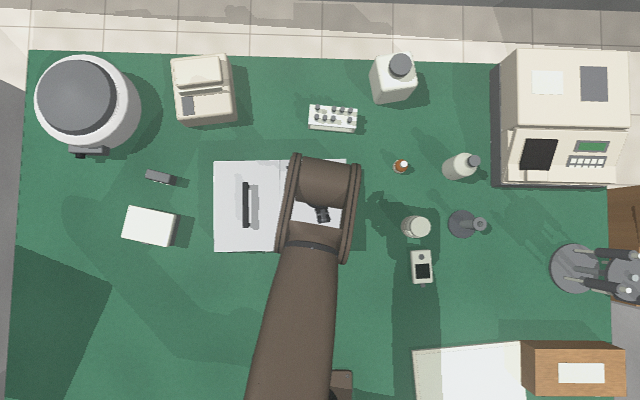

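Wrist view: the stem at col 298 is centred in the bore (243–357), and the ring is where predicted. In the side view the stem enters the middle of the collar. I'll lower it until the ring reaches the rim.

Request:
jog_arm --commands "0 0 -0.006 0 0 0;0 0 -0.014 0 0 0;0 0 -0.023 0 0 0;0 0 -0.032 0 0 0;0 0 -0.040 0 0 0;0 0 -0.046 0 0 0;0 0 -0.050 0 0 0;0 0 -0.052 0 0 0;0 0 -0.052 0 0 0;0 0 -0.052 0 0 0;0 0 -0.052 0 0 0"

```text
time: 20.82
eef_pos: [0.5558, 0.013, 0.1956]
tcp_rot: [0.642, 0.767, 0.0, 0.0]
contact_force: [-0.0, -0.5, -0.8]
opening: 0.207
```

```bash
python3 chk.py w15;  python3 - <<'E'
from h import *
d=snap('side','s15')
s=get_state(); print(s['eef_pos'],s['contact_force'],s['tcp_rot'])
E
python3 v.py 15 "[.5559,.013,.1957]"
```

```text
20.825 [0.5558 0.013  0.1956] [6.422e-01 7.665e-01 1.000e-04 2.000e-04] [-0.  -0.5 -0.8]
[0.55575331 0.01296019 0.19550923] [-0.33140877  0.13538703 -1.29702292] [6.42223879e-01 7.66517097e-01 7.61025827e-05 1.54348238e-04]
w port [321.8 205.8]
w tip [322.2 182.6]
w ring [322.2 206.3]
w handle underside [322.3 237.4]
crop origin [277 161]
s port [314.  187.3]
s tip [314.  201.5]
s ring [314.2 187.4]
s handle underside [314.3 174.8]
crop origin [269 142]
```

View pics/vw15.png

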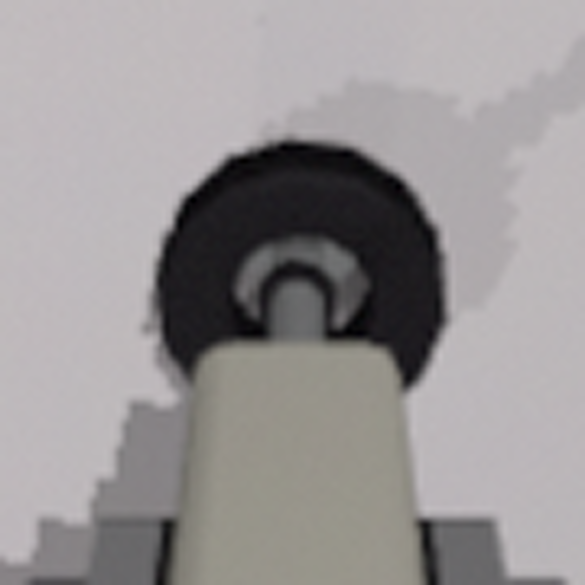

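View pics/vs15.png

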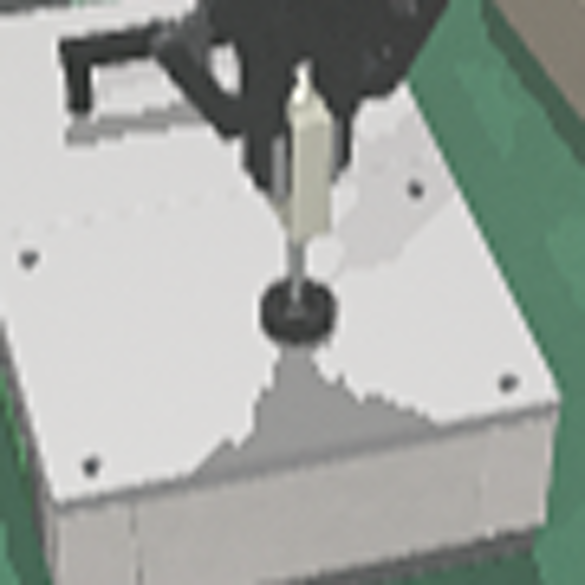

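The ring sits in the bore and level with the rim: its width is 76 px against 136 px for the bore, the 9:16 ratio expected at equal depth. The gaps are 27 px left, 33 px right and 28 px top, so I'll nudge it +0.3 mm in x, let it settle and recheck.

Request:
jog_arm --commands "0.0003 0 0 0 0 0;0.0003 0 0 0 0 0;0.0003 0 0 0 0 0;0.0003 0 0 0 0 0;0.0003 0 0 0 0 0;0.0003 0 0 0 0 0;0.0003 0 0 0 0 0;0.0003 0 0 0 0 0"

```text
time: 21.92
eef_pos: [0.556, 0.013, 0.1953]
tcp_rot: [0.642, 0.767, -0.0, -0.0]
contact_force: [-0.4, 0.2, -0.9]
opening: 0.204
```

```bash
python3 chk.py w16;  python3 - <<'E'
from h import *
snap('top','t16'); snap('side','s16')
s=get_state(); print(s['eef_pos'],s['contact_force'],s['dq'].round(4))
a=cv2.imread('pics/w16.png')[150:260,200:420]; cv2.imwrite('pics/z16.png',cv2.resize(a,None,fx=3.6,fy=3.6,interpolation=cv2.INTER_CUBIC))
E
python3 v.py 16 "[.5561,.013,.1957]"|tail -1
```

```text
21.925 [0.556  0.013  0.1953] [ 0.6422  0.7665 -0.     -0.    ] [-0.4  0.2 -0.9]
[0.55595038 0.01295872 0.19530493] [-0.90466839  0.06748669 -0.38966754] [-0.0004  0.0005 -0.0002 -0.0002 -0.0014  0.002 ]
crop origin [269 142]
```

View pics/vw16.png

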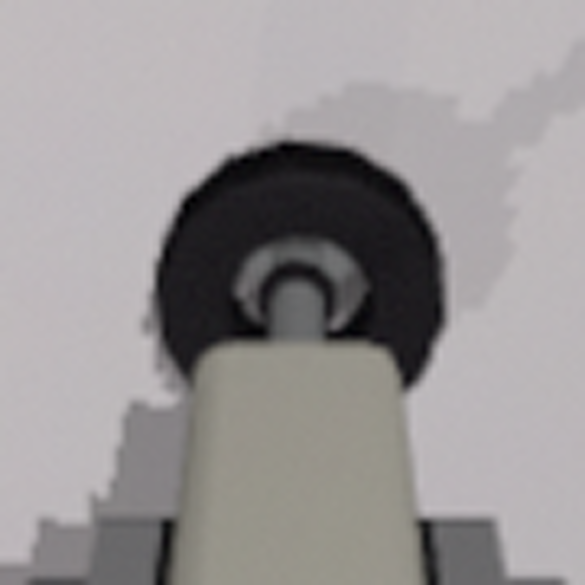

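View pics/s16.png

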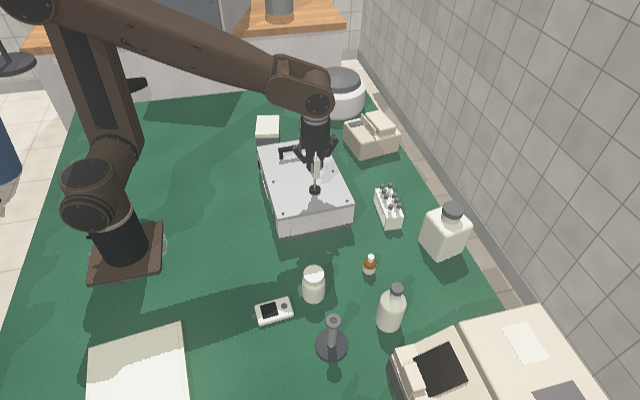

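Run:
```python
from plant import ctrl
print(ctrl.sign_off())
```

```text
the job is handed in; nothing more can be done
None
```

The job is handed in: I slid the cover shut first, then put the thermometer in the port. The arm is still holding it there, at about 22 s of the 59 s allowed.

- **Cover:** I pushed the loose half against the fixed half until it stopped, with about 17 N at the wrist. From above, the two halves together measure 334.9 mm (335 mm nominal), their yaws agree to about 0.02°, and the sides are offset by 0.2–0.6 mm. A thin dark line still shows at the seam and did not close when I pushed harder, so I take it to be the joint itself.
- **Thermometer:** I lifted it clear of its stand and lowered it into the port. It is upright, the joints are still and the wrist force is about 1 N. In the wrist picture the ring-to-bore width ratio is 9:16, as it should be when the two are level. The ring is within about 0.4 mm of the port's centre, and by arm height it is about 0.3 mm below the rim.
- **Disagreement:** the side camera placed the port about 2 mm further toward -y than the wrist and top cameras did. I went with the wrist camera, which sees the ring and bore together at the same depth.
- **Other items:** in the last side picture the jar, vial, bottle, meter and rack look to be where they were. I did not measure them.

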